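# Lock the sample jars away in the drawer with the index plunger

## Task

Put all the sample jars away in the lockable drawer cabinet: pull up the sprung plunger on its top, give it a quarter turn and leave it resting retracted in its notch, pull the drawer well open and put every jar that is out inside it, standing or lying. Then push the drawer fully shut and turn the plunger back so that it drops home and locks the drawer. Leave the other things on the bench alone.

Things in the scene. Friction and masses are not known exactly. Their poses are not given: they have to be found in the camera images.
- store: grey bench-top drawer cabinet, fixed to the bench, 240 mm deep (its x) x 290 mm wide (its y) x 115 mm high, with one drawer; origin at the centre of its underside; its drawer opens towards its own -x. The flat top is at z = 0.115; the front face of the closed drawer is at its x = -0.120. The plunger stands on the top at its (x, y) = (-0.055, 0.105)
- store_drawer (a joint): how far the drawer is out, in m: 0 = shut, 0.13 = end of travel; stiff slide with about 1.5 N friction. The plunger's pin holds it shut while the plunger is down
- drawer_handle (a point): middle of the drawer's bar handle: a bar 11 mm thick, 131 mm long, along the cabinet's y, 35 mm in front of the drawer's front face (29 mm clear behind the bar), 77 mm above the worktop; moves with the drawer; axes as the cabinet's
- drawer_floor (a point): centre of the drawer's inner floor, 22 mm above the worktop; axes as the cabinet's; moves with the drawer. Inside, the drawer reaches 97 mm fore and aft (x) and 124 mm to either side (y) of this point; walls 71 mm high above the floor, front panel 81 mm. On the +y side wall near the plunger a steel keeper, 30 x 32 mm, hangs 60 mm above the floor at (x, y) = (-0.054, 0.108). With the drawer 125 mm out, floor x from -97 mm to about +20 mm is uncovered by the cabinet's top
- plunger_grip (a point): centre of the plunger's black T-bar, 46 mm long x 12 mm thick x 18 mm high; the point's own y lies along the bar and z up. Plunger down: centre 34 mm above the cabinet's top, the bar's underside 3 mm above the steel sleeve (23 mm across) below it; bar along the cabinet's y
- plunger_pull (a joint): how far the plunger is pulled up, in m: 0 = down and locking, stop at 0.020. Spring pulls it down with 6 N at 0 and 11 N at 0.016. It can turn only when pulled above 0.016; resting in the notch it reads about 0.013; to leave the notch it must be lifted above 0.016 again
- plunger_turn (a joint): turn of the plunger about the vertical, in rad, anticlockwise from above positive, range -1.9 to 1.9: near 0 the cross pin lies over the deep slot (plunger can drop home, where it has about 0.13 rad play); at +1.57 or -1.57 it lies over the rest notch. Turns easily when raised
- jar_a: squat round sample jar, amber with a white label band and black screw cap, 40 mm across, 36 mm high, about 60 g; origin at the centre of its underside, z along its axis towards the cap. Starts standing on the worktop. May be absent (None)
- jar_b: squat round sample jar, amber with a white label band and black screw cap, 40 mm across, 36 mm high, about 60 g; origin at the centre of its underside, z along its axis towards the cap. Starts standing on the worktop. May be absent (None)
- jar_c: squat round sample jar, amber with a white label band and black screw cap, 40 mm across, 36 mm high, about 60 g; origin at the centre of its underside, z along its axis towards the cap. Starts standing on the worktop. May be absent (None)
- jar_d: squat round sample jar, amber with a white label band and black screw cap, 40 mm across, 36 mm high, about 60 g; origin at the centre of its underside, z along its axis towards the cap. Starts standing on the worktop. May be absent (None)
- jar_e: squat round sample jar, amber with a white label band and black screw cap, 40 mm across, 36 mm high, about 60 g; origin at the centre of its underside, z along its axis towards the cap. Starts standing on the worktop. May be absent (None)
- petri_dish: bystander: flat covered dish 62 mm across, 14 mm high, origin at the centre of its underside; leave alone
- timer: bystander: white timer 62 x 62 x 18 mm, origin at the centre of its underside; leave alone. Behind it a fixed instrument 386 mm high stands on the bench, its front face running from world (x, y) = (0.61, -0.62) to (0.53, -0.26), its left side from there back to (1.02, -0.16): keep the arm clear of it
- dropper_left: bystander: amber dropper bottle 34 mm across, 109 mm high, origin at the centre of its underside; leave alone
- dropper_right: bystander: a like dropper bottle; leave alone
Not all that is in view belongs to the job. What is shaped like the jar_c but purple is not meant. What is shaped like the jar_b but blue is not meant.

How it is judged:
By the outcome, as a careful person would: the job done as asked, in the order asked, and still so for the second after the job is handed in, with the robot touching nothing.
Of jar_a, jar_b, jar_c, jar_d, jar_e only 3 to 5 are there at a start; the rules pass over those that are not, and their reading is None.
At some moment in a run one of jar_a, jar_b, jar_c, jar_d, jar_e may be knocked a few centimetres aside while the robot is not near it.
Once in a run the grip may slacken for a moment while it holds something.
It also fails if it takes over 210 s, if anything falls off the work surface, if the arm or the gripper's body presses on something with over 40 N, if the wrist force passes 120 N, or if a joint passes its speed limit or range.

## Robot

A 6-joint arm with a two-finger parallel gripper is mounted at the origin on a cart in front of the work surface, level with it; the furniture and walls round the work are solid. World frame = base frame: x ahead of the robot, y to its left, z up, the work surface at z = 0. Lengths are in mm, angles in rad, forces in N, time in s.
With the tool pointing down it reaches from about 400 to 925 mm from the base axis. Payload 12.5 kg.
Tool frame: the origin (TCP) lies at the very end of the fingers, on their centre line; the grasp point (between the pads) lies 19 mm behind it; x points along the fingers, y is the direction in which the jaws open and shut, and the axes are right-handed (so a half turn about x gives the same grasp; the last joint's range is limited). The gripper opens to 95 mm and grips with 3 to 60 N. Pads are 20 mm wide; open, the fingers measure 119 mm over their backs; the gripper's body (75 mm by 180 mm) begins 59 mm behind the grasp point.
Start: joints at [-1.333, 0.491, 1.559, -0, 1.092, -0.106], TCP at [210.69, -588.436, 214.661] pointing down, gripper open.
Joint ranges: [-3.1, 3.1], [-0.84, 2.19], [0.05, 2.79], [-1.13, 4.28], [0.06, 2.93], [-2.69, 2.69]. Speed limits (rad/s): [2.22, 2.22, 2.79, 3.14, 3.14, 3.14].

## Interface

Orientations are given as [roll, pitch, yaw] about the fixed x, y, z axes, in that order (R = Rz(yaw) Ry(pitch) Rx(roll)).
In Python, from cell import env, optics, job gives the robot as it stands.
- The arm moves only by the shell command python3 -m handwheel 'ROWS' [OPENING]. ROWS is JSON, a list of rows, each an object with "travel": the shift along the world's x, y, z in mm, a list of three; "roll": the turn about the world's z in degrees. In form: [{"travel": [dx, dy, dz], "roll": roll}, ...]. A call has 1 to 8 rows; each row is the pose to reach, as a shift and turn from the pose commanded when the call began; what a row does not reach only later rows make up. A row lasts 1/10 s, in which the tool goes at most 50 mm and 8.59 degrees, less where a joint would pass 70% of its speed; a pose out of reach is approached as far as the arm can. A call with a gripper value outside its range is refused whole. OPENING is the closure, from -1 (fully open) to 1 (shut), set as the call begins (- or left out, the last holds). The fingers move at their own pace and stop on an object; the grip force is fixed at half the most. Time passes only in rows, so rows that repeat a pose let the fingers close. It gives the time, the measured TCP pose, the force and the opening at its end, in the units of the state.
- env.state(): the state, without advancing time (a new reading comes with each control period).
- optics.read_camera(name): name is "scene" or "side" or "wrist"; returns the picture (480x640x3 uint8, red, green, blue); there is no depth.
- optics.camera_params(name): a dict with "fx", "fy", "cx", "cy" (pixels), "world_from_camera" (4x4, takes a point from camera to world coordinates). Camera axes: x right, y up, looking along -z (the intrinsics and any distortion apply to the point x, -y, -z); pixel columns grow to the right and rows downward; lengths in mm; the calibration is good to about 2 mm. A picture is of the moment at which its call begins: read the wrist's pose just before it. camera_params takes no time and is no camera call; for the wrist camera it gives the pose at the moment of the call.
- job.job_done(): hands the job in, once; it reports no verdict.
The state is a dict: "t": time; "joints": joint angles; "qvel": joint speeds; "tau": joint torques, N m; "eef_pos": TCP position; "tcp_rot": TCP orientation; "ft_force": force on the tool from outside, world axes, zero at the start; "moment": the same for the moment, N m; "opening": opening from 0.0 (shut) to 1.0 (fully open).
Only numpy, scipy, OpenCV 4.12 (cv2) and the standard library are available. Lean on these libraries where they do the work, as an engineer would, in place of code of your own. Each camera call takes 0.05 s, during which the arm holds its last target.

## Working session

There is one attempt and no reset: what is moved stays moved. The work goes in short steps, Python scripts to look and compute and a shell command to move; the robot and the scene stay as the last step left them, time stands still between calls to the robot, and variables do not carry over. Pictures are saved under pics/ and viewed, and the job is handed in when it is done.

```bash
ls; mkdir -p pics; python3 - <<'E'
from cell import env, optics, job
import cv2
print(env.state())
for n in ("scene","side","wrist"):
    p=optics.camera_params(n); print(n,p)
    im=optics.read_camera(n); cv2.imwrite(f"pics/{n}0.png",im[:,:,::-1])
E
```

```text
pics
{'t': 0.0, 'joints': array([-1.33260781e+00,  4.91595355e-01,  1.55946683e+00,  1.27715297e-05,
        1.09168021e+00, -1.05622044e-01]), 'qvel': array([ 0.00171781, -0.00086349,  0.00029817, -0.00086042, -0.00026662,
        0.00043841]), 'tau': array([ 3.20560757e-03, -6.12623334e+01, -2.58185399e+01,  6.93449518e-02,
        4.80474648e-02, -3.46586990e-05]), 'eef_pos': array([ 210.62605816, -588.17832039,  214.03352249]), 'tcp_rot': array([-1.68626962,  1.56964653,  1.7991277 ]), 'ft_force': array([-0.06592054, -0.79785481,  1.12429317]), 'moment': array([-0.01669596,  0.02103734, -0.04099086]), 'opening': 0.9967489638634025}
scene {'fx': 552.2385084872983, 'fy': 552.2385084872983, 'cx': 327.466968967845, 'cy': 252.11029466499306, 'world_from_camera': array([[ 5.45142145e-01,  4.42582897e-01, -7.11997487e-01,
        -7.22905446e+02],
       [-8.38164663e-01,  2.70185101e-01, -4.73793213e-01,
        -8.20985832e+02],
       [-1.73216599e-02,  8.55055782e-01,  5.18246630e-01,
         1.03764058e+03],
       [ 0.00000000e+00,  0.00000000e+00,  0.00000000e+00,
         1.000
[... 256 characters left out ...]
5969376e-01,  7.97680621e-01,
         1.19341839e+03],
       [-4.96565589e-03,  8.11261430e-01,  5.84662496e-01,
         9.64291718e+02],
       [ 0.00000000e+00,  0.00000000e+00,  0.00000000e+00,
         1.00000000e+00]])}
wrist {'fx': 367.89094819242786, 'fy': 367.89094819242786, 'cx': 313.92906736875005, 'cy': 236.9266583988088, 'world_from_camera': array([[ 3.37904212e-01,  9.04362582e-01,  2.60670411e-01,
         2.84656254e+02],
       [-9.41179839e-01,  3.25015005e-01,  9.24432628e-02,
        -5.61336389e+02],
       [-1.11956713e-03, -2.76574704e-01,  9.60991769e-01,
         3.85080901e+02],
       [ 0.00000000e+00,  0.00000000e+00,  0.00000000e+00,
         1.00000000e+00]])}
```

View pics/scene0.png

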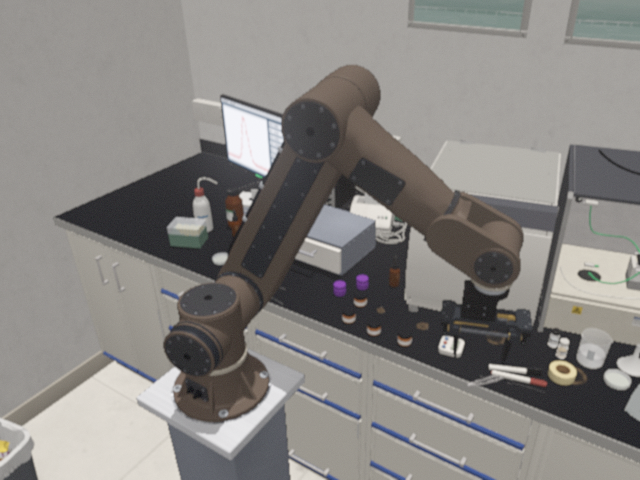

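View pics/side0.png

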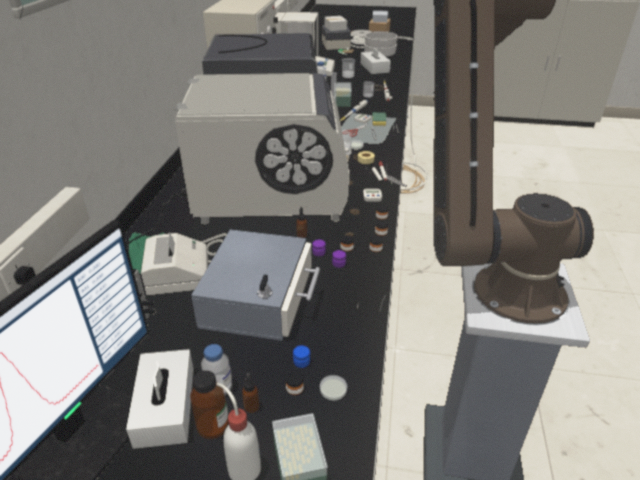

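View pics/wrist0.png

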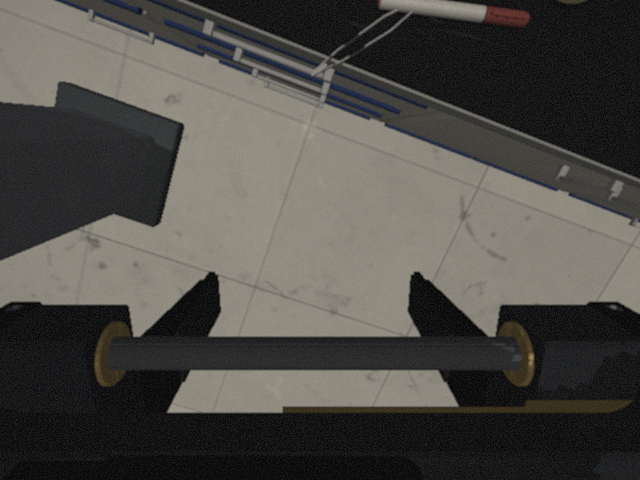

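```bash
python3 - <<'E'
import cv2
s=cv2.imread("pics/side0.png"); c=cv2.imread("pics/scene0.png")
cv2.imwrite("pics/s_a.png",cv2.resize(s[180:420,180:420],None,fx=2.5,fy=2.5,interpolation=cv2.INTER_CUBIC))
cv2.imwrite("pics/c_a.png",cv2.resize(c[190:370,270:510],None,fx=3.3,fy=3.3,interpolation=cv2.INTER_CUBIC))
E
```

```text
(no output)
```

View pics/s_a.png

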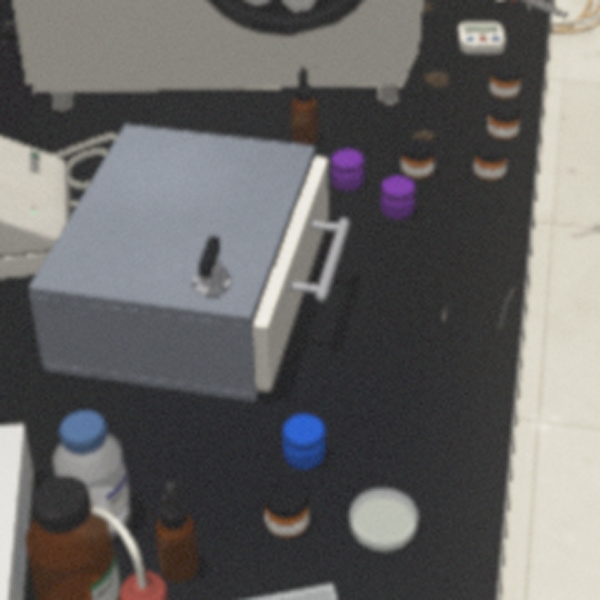

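View pics/c_a.png

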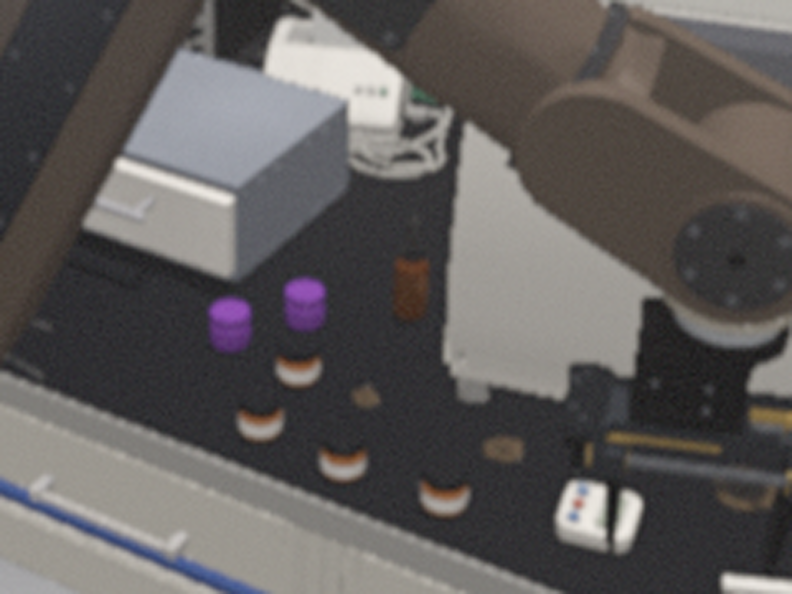

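```bash
cat > h.py <<'E'
import numpy as np
from scipy.optimize import least_squares
from cell import env, optics, job
import cv2
def ray(n,u,v,p=None):
    p=p or optics.camera_params(n); M=p["world_from_camera"]
    d=np.array([(u-p["cx"])/p["fx"],-(v-p["cy"])/p["fy"],-1.]); return M[:3,3],M[:3,:3]@d
def onz(n,u,v,z,p=None):
    o,d=ray(n,u,v,p); return o+d*(z-o[2])/d[2]
def proj(n,P,p=None):
    p=p or optics.camera_params(n); M=p["world_from_camera"]
    q=(np.atleast_2d(P)-M[:3,3])@M[:3,:3]
    return np.c_[p["cx"]+p["fx"]*q[:,0]/-q[:,2],p["cy"]-p["fy"]*q[:,1]/-q[:,2]]
def snap(n,name,box=None,s=1):
    p=optics.camera_params(n); im=optics.read_camera(n)[:,:,::-1]; cv2.imwrite("pics/full_"+name,im)
    if box: im=im[box[1]:box[3],box[0]:box[2]]
    cv2.imwrite("pics/"+name,cv2.resize(im,None,fx=s,fy=s,interpolation=cv2.INTER_CUBIC)); return p
def st():
    s=env.state(); print("t%.2f"%s["t"],s["eef_pos"].round(1),"rot",s["tcp_rot"].round(3),"F",s["ft_force"].round(1),"M",s["moment"].round(2),"op %.3f"%s["opening"], "q",s["joints"].round(2)); return s
E
python3 - <<'E'
from h import *
S=lambda u,v:(180+u/2.5,180+v/2.5)
C=lambda u,v:(270+u/3.3,190+v/3.3)
obs=[("side",S(127,125),(120,-145,115)),("side",S(33,290),(120,145,115)),
("side",S(345,223),(-155,-65,77)),("side",S(322,296),(-155,65,77)),("side",S(211,287),(-55,105,115)),
("side",S(212,238),(-55,105,158)),
("scene",C(348,100),(120,-145,115)),("scene",C(236,192),(-120,-145,115)),("scene",C(140,210),(-155,-65,77)),("side",S(328,157),(-120,-145,112))]
def f(x):
    r=[]
    c,s=np.cos(x[2]),np.sin(x[2])
    for n,uv,P in obs:
        w=[x[0]+c*P[0]-s*P[1],x[1]+s*P[0]+c*P[1],P[2]]
        r+=list(proj(n,w)[0]-uv)
    return np.array(r)
r=least_squares(f,[600,100,0],loss="soft_l1"); print(r.x,np.degrees(r.x[2])); print(f(r.x).reshape(-1,2).round(1))
jars_s={"1":(418,170),"2":(490,170),"3":(503,130),"4":(505,90),"5":(287,525)}
jars_c={"1":(298,374),"2":(261,427),"3":(343,468),"4":(444,502)}
for k,v in jars_s.items():
    # band centre
    print(k,"side",onz("side",*S(*v),12).round(0),"scene",onz("scene",*C(*jars_c[k]),12).round(0) if k in jars_c else "")
    def g(X):
        o=[]
        for n,m,F in(("side",jars_s,S),("scene",jars_c,C)):
            if k in m:
                cam=optics.camera_params(n)["world_from_camera"][:3,3]; d=cam-np.array([X[0],X[1],0]); d[2]=0; d/=np.linalg.norm(d)
                o+=list(proj(n,np.array([X[0],X[1],9])+20*d)[0]-F(*m[k]))
        return o
    q=least_squares(g,[500,0]); print(q.x.round(0),np.array(q.fun).round(1))
E
```

```text
[ 7.08534789e+02  1.48494553e+02 -1.81636355e-02] -1.0406996558971013
[[-0.8 -0.1]
 [-1.2 -0.8]
 [ 0.5 -0.8]
 [ 0.1  1.4]
 [ 1.1 -1.1]
 [-0.3  4.9]
 [-0.1 -1.5]
 [-2.8 -0.3]
 [ 0.4  2. ]
 [ 0.4 -3. ]]
1 side [ 496. -110.   12.] scene [ 482. -138.   12.]
[ 499. -129.] [-0.4  0.8  0.3  1. ]
2 side [ 409. -125.   12.] scene [ 395. -149.   12.]
[ 411. -141.] [-0.6  1.4  0.5  1.3]
3 side [ 400. -215.   12.] scene [ 384. -240.   12.]
[ 402. -232.] [-0.5  1.2  0.4  1. ]
4 side [ 404. -310.   12.] scene [ 390. -335.   12.]
[ 407. -328.] [-0.8  1.1  0.1  1.2]
5 side [544. 447.  12.] scene 
[550. 425.] [-0.  0.]
```

```bash
cat >> h.py <<'E'
from scipy.spatial.transform import Rotation as Ro
def jaw():
    R=Ro.from_euler("xyz",env.state()["tcp_rot"]).as_matrix(); y=R[:,1]; print("x",R[:,0].round(3),"jaw",y.round(3),np.degrees(np.arctan2(y[1],y[0])).round(2)); return R
E
python3 - <<'E'
from h import *
jaw()
E
python3 -m handwheel '[{"travel":[50,60,0],"roll":0}]'; python3 -c "
from h import *
st();jaw()"
```

```text
x [-0.     0.001 -1.   ] jaw [ 0.337 -0.941 -0.001] -70.3
t: 0.25
eef_pos: [240.7, -552.4, 213.8]
tcp_rot: [0.725, 1.57, -2.077]
ft_force: [1.0, 0.6, 0.1]
opening: 1.001
t0.25 [ 240.7 -552.4  213.8] rot [ 0.725  1.57  -2.077] F [1.  0.6 0.1] M [ 0.03 -0.04  0.  ] op 1.001 q [-1.27  0.46  1.62 -0.    1.06 -0.04]
x [-0.    -0.001 -1.   ] jaw [ 0.333 -0.943  0.001] -70.54
```

```bash
python3 -m handwheel '[{"travel":[20,45,10],"roll":8},{"travel":[40,90,20],"roll":16},{"travel":[60,135,30],"roll":24},{"travel":[80,180,40],"roll":32},{"travel":[100,225,40],"roll":40},{"travel":[120,270,40],"roll":48},{"travel":[140,315,40],"roll":56},{"travel":[160,360,40],"roll":64}]'; python3 -c "
from h import *
st();jaw()"
```

```text
t: 1.05
eef_pos: [403.0, -188.1, 254.8]
tcp_rot: [1.216, 1.57, -0.459]
ft_force: [1.1, -1.4, 0.3]
opening: 1.001
t1.05 [ 403.  -188.1  254.8] rot [ 1.216  1.57  -0.459] F [ 1.1 -1.4  0.3] M [-0.06 -0.14 -0.03] op 1.001 q [-0.59  0.19  1.92  0.    1.03 -0.48]
x [ 0. -0. -1.] jaw [ 0.995 -0.104  0.   ] -5.99
```

```bash
python3 -c "
from h import *
snap('wrist','w1.png');st()"
python3 -m handwheel '[{"travel":[30,40,5],"roll":5},{"travel":[60,80,10],"roll":5},{"travel":[90,120,15],"roll":5},{"travel":[120,160,20],"roll":5},{"travel":[150,200,25],"roll":5},{"travel":[180,240,25],"roll":5},{"travel":[210,280,25],"roll":5},{"travel":[240,320,25],"roll":5}]';python3 -m handwheel '[{"travel":[6,40,0],"roll":0},{"travel":[12,70,0],"roll":0},{"travel":[12,70,0],"roll":0},{"travel":[12,70,0],"roll":0}]'; python3 -c "
from h import *
st();jaw();snap('wrist','w2.png')"
```

```text
t1.10 [ 404.6 -182.8  254.8] rot [2.883 1.569 1.22 ] F [-0.4  3.7  0.5] M [ 0.14 -0.06 -0.02] op 0.997 q [-0.57  0.18  1.92  0.    1.04 -0.48]
t: 1.9
eef_pos: [642.8, 130.9, 279.5]
tcp_rot: [-1.03, 1.571, -2.624]
ft_force: [1.2, -0.3, 0.2]
opening: 1.0
t: 2.3
eef_pos: [653.7, 199.2, 279.1]
tcp_rot: [-1.051, 1.57, -2.644]
ft_force: [0.0, -0.9, -0.1]
opening: 0.997
t2.30 [653.7 199.2 279.1] rot [-1.051  1.57  -2.644] F [ 0.  -0.9 -0.1] M [-0.04 -0.09 -0.01] op 0.997 q [ 0.2   0.53  1.31 -0.    1.3   0.22]
x [-0.001 -0.    -1.   ] jaw [ 1.    -0.022 -0.001] -1.24
```

View pics/w1.png

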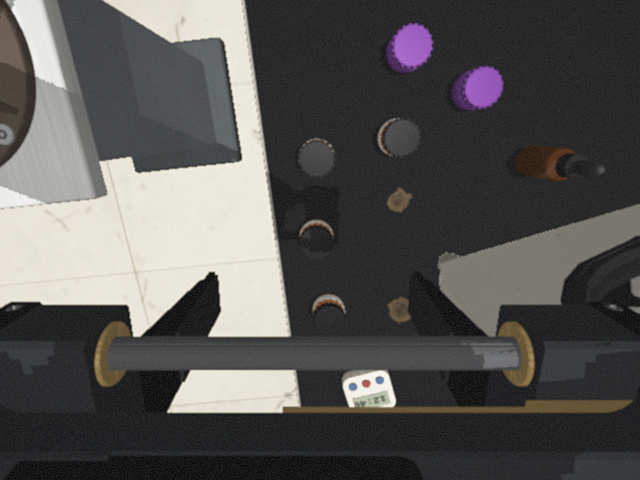

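View pics/w2.png

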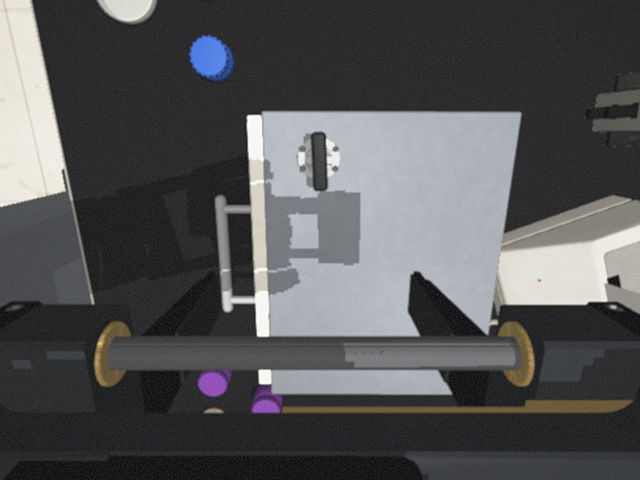

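```bash
python3 - <<'E'
from h import *
a=onz("wrist",319,134,158);b=onz("wrist",320.5,189,158); print(a,b,(a+b)/2, np.degrees(np.arctan2(*(a-b)[:2])))
a=onz("wrist",221,200,77);b=onz("wrist",227.5,307,77); print(a,b,(a+b)/2)
a=onz("wrist",262,112,115);b=onz("wrist",520,112,115); print(a,b)
E
```

```text
[659.73963242 274.8714789  158.        ] [660.1736823  232.63992466 158.        ] [659.95665736 253.75570178 158.        ] -0.5888570963737711
[559.0754681  211.15277018  77.        ] [555.22199294  90.25656392  77.        ] [557.14873052 150.70466705  77.        ]
[611.40738332 293.8796683  115.        ] [834.23985392 289.00994904 115.        ]
```

```bash
python3 -m handwheel '[{"travel":[4,30,-20],"roll":0.5},{"travel":[4,54,-55],"roll":0.5},{"travel":[4,54,-85],"roll":0.5},{"travel":[4,54,-115],"roll":0.5},{"travel":[4,54,-130],"roll":0.5},{"travel":[4,54,-136],"roll":0.5},{"travel":[4,54,-136],"roll":0.5}]' ; python3 -m handwheel '[{"travel":[0,0,0],"roll":0},{"travel":[0,0,0],"roll":0},{"travel":[0,0,0],"roll":0},{"travel":[0,0,0],"roll":0},{"travel":[0,0,0],"roll":0},{"travel":[0,0,0],"roll":0},{"travel":[0,0,0],"roll":0}]' 1; python3 -c "
from h import *
st();jaw();snap('wrist','w3.png');snap('side','s3.png',(200,180,400,330),4)"
```

```text
t: 3.05
eef_pos: [658.3, 252.2, 144.0]
tcp_rot: [1.566, 1.571, -0.02]
ft_force: [0.3, -0.1, 0.4]
opening: 1.004
t: 3.75
eef_pos: [657.9, 253.0, 143.7]
tcp_rot: [1.262, 1.571, -0.323]
ft_force: [0.2, 0.2, -0.5]
opening: 0.469
t3.75 [657.9 253.  143.7] rot [ 1.262  1.571 -0.323] F [ 0.2  0.2 -0.5] M [ 0.01 -0.12 -0.02] op 0.469 q [ 0.27  0.67  1.41 -0.    1.05  0.29]
x [ 0. -0. -1.] jaw [ 1.    -0.014  0.   ] -0.8
```

View pics/w3.png

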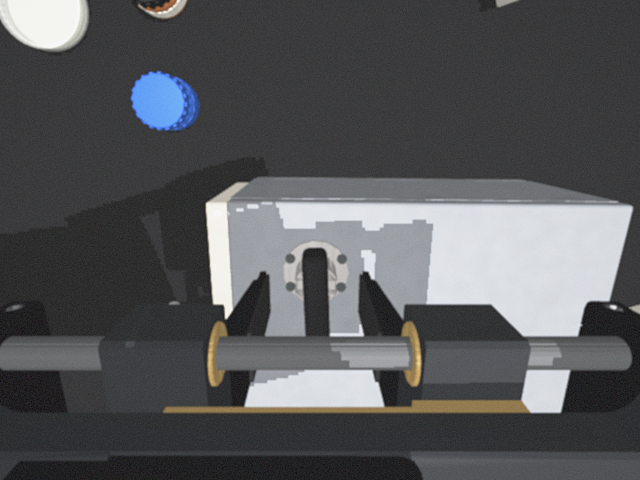

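View pics/s3.png

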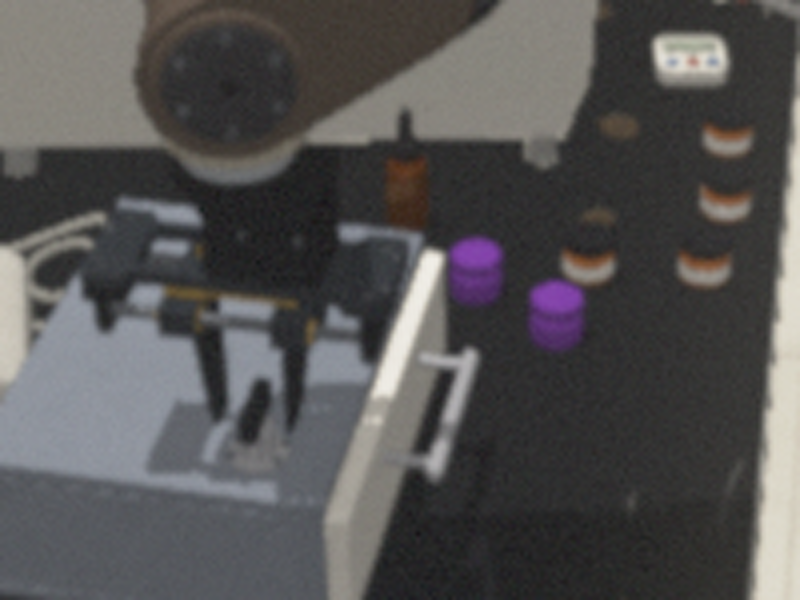

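```bash
python3 -m handwheel '[{"travel":[0,0,0],"roll":0},{"travel":[0,0,0],"roll":0},{"travel":[0,0,0],"roll":0},{"travel":[0,0,0],"roll":0},{"travel":[0,0,0],"roll":0},{"travel":[0,0,0],"roll":0},{"travel":[0,0,0],"roll":0}]' 1; python3 -c "
from h import *
st();jaw();snap('wrist','w4.png')"
```

```text
t: 4.55
eef_pos: [658.5, 252.8, 143.7]
tcp_rot: [1.599, 1.569, 0.014]
ft_force: [5.7, 0.0, -2.1]
opening: 0.123
t4.55 [658.5 252.8 143.7] rot [1.599 1.569 0.014] F [ 5.7  0.  -2.1] M [-0.23 -1.1  -0.01] op 0.123 q [ 0.27  0.67  1.41 -0.    1.05  0.29]
x [ 0.001  0.    -1.   ] jaw [ 1.    -0.014  0.001] -0.81
```

View pics/w4.png

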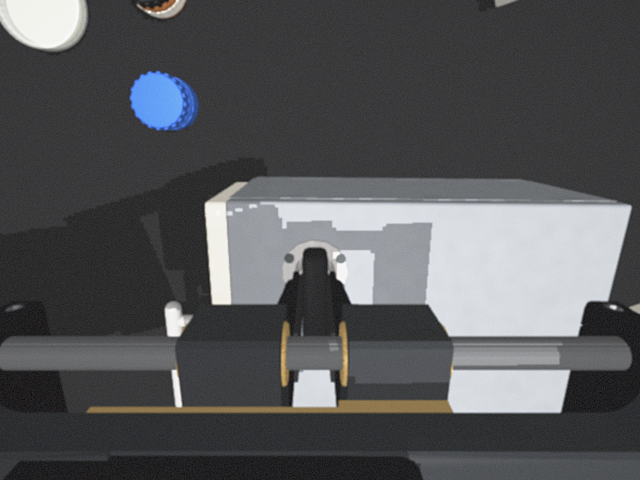

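```bash
python3 -m handwheel '[{"travel":[1,1,5],"roll":0},{"travel":[1,1,10],"roll":0},{"travel":[1,1,15],"roll":0},{"travel":[1,1,18],"roll":0},{"travel":[1,1,19],"roll":0},{"travel":[1,1,19],"roll":0},{"travel":[1,1,19],"roll":0}]'; python3 -c "
from h import *
st();jaw()"
```

```text
t: 5.3
eef_pos: [658.5, 253.0, 160.8]
tcp_rot: [-0.905, 1.568, -2.49]
ft_force: [4.1, -4.1, -12.7]
opening: 0.124
t5.30 [658.5 253.  160.8] rot [-0.905  1.568 -2.49 ] F [  4.1  -4.1 -12.7] M [-0.76 -1.11 -0.03] op 0.124 q [ 0.27  0.66  1.39 -0.    1.09  0.29]
x [-0.002 -0.002 -1.   ] jaw [ 1.    -0.014 -0.002] -0.81
```

```bash
python3 -m handwheel '[{"travel":[0,-1,0],"roll":8},{"travel":[0,-1,0],"roll":16},{"travel":[0,-1,0],"roll":24},{"travel":[0,-1,0],"roll":32},{"travel":[0,-1,0],"roll":40},{"travel":[0,-1,0],"roll":48},{"travel":[0,-1,0],"roll":48}]'; python3 -c "
from h import *
st();jaw()"
```

```text
t: 6.0
eef_pos: [659.3, 253.0, 161.1]
tcp_rot: [-2.561, 1.571, 2.98]
ft_force: [8.9, 1.8, -11.5]
opening: 0.128
t6.00 [659.3 253.  161.1] rot [-2.561  1.571  2.98 ] F [  8.9   1.8 -11.5] M [ 0.25 -1.75 -0.02] op 0.128 q [ 0.27  0.66  1.39  0.    1.09 -0.56]
x [-0.  0. -1.] jaw [ 0.676  0.737 -0.   ] 47.48
```

```bash
python3 -m handwheel '[{"travel":[1,0,0],"roll":8},{"travel":[1,0,0],"roll":16},{"travel":[1,0,0],"roll":24},{"travel":[1,0,0],"roll":32},{"travel":[1,0,0],"roll":40},{"travel":[1,0,0],"roll":42},{"travel":[1,0,0],"roll":42},{"travel":[1,0,0],"roll":42}]'; python3 -c "
from h import *
st();jaw();snap('side','s5.png',(200,180,400,330),4)"
```

```text
t: 6.8
eef_pos: [659.7, 253.6, 160.9]
tcp_rot: [2.691, 1.569, 2.677]
ft_force: [6.4, 4.2, -12.3]
opening: 0.124
t6.80 [659.7 253.6 160.9] rot [2.691 1.569 2.677] F [  6.4   4.2 -12.3] M [ 0.79 -1.34  0.04] op 0.124 q [ 0.27  0.66  1.39  0.    1.09 -1.28]
x [-0.001  0.001 -1.   ] jaw [0.014 1.    0.001] 89.21
```

View pics/s5.png

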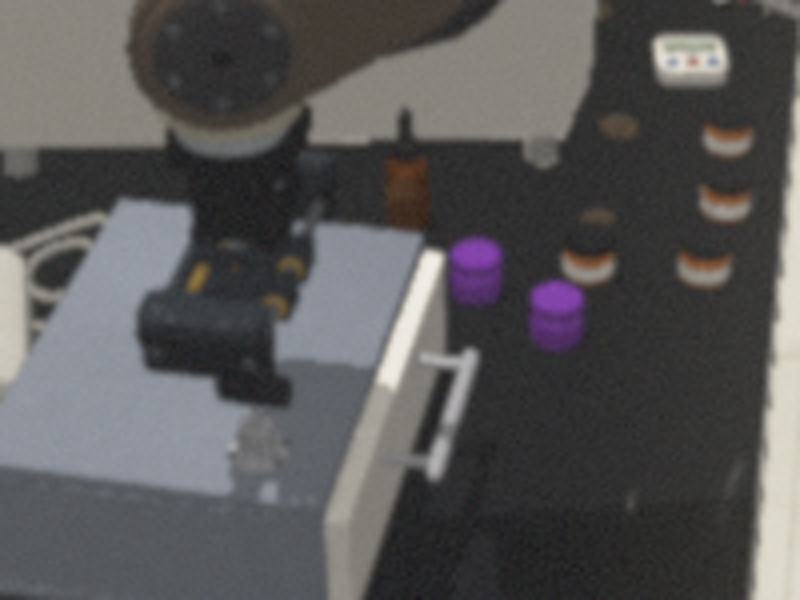

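Turned 90°. Lower into the notch gently.

```bash
python3 -m handwheel '[{"travel":[0,0,-2],"roll":0},{"travel":[0,0,-4],"roll":0},{"travel":[0,0,-6],"roll":0},{"travel":[0,0,-6],"roll":0},{"travel":[0,0,-6],"roll":0}]'; python3 -c "
from h import *
st();jaw()"
```

```text
t: 7.35
eef_pos: [659.8, 253.6, 156.5]
tcp_rot: [1.699, 1.57, 1.685]
ft_force: [1.8, 5.2, -2.9]
opening: 0.123
t7.35 [659.8 253.6 156.5] rot [1.699 1.57  1.685] F [ 1.8  5.2 -2.9] M [ 0.96 -0.71  0.  ] op 0.123 q [ 0.27  0.66  1.4   0.    1.08 -1.28]
x [-0.     0.001 -1.   ] jaw [0.014 1.    0.001] 89.21
```

```bash
python3 -m handwheel '[{"travel":[0,0,0],"roll":0},{"travel":[0,0,0],"roll":0},{"travel":[0,0,0],"roll":0},{"travel":[0,0,0],"roll":0},{"travel":[0,0,0],"roll":0},{"travel":[0,0,0],"roll":0},{"travel":[0,0,0],"roll":0}]' 0;  python3 -m handwheel '[{"travel":[0,0,20],"roll":0},{"travel":[0,0,50],"roll":0},{"travel":[-20,-10,90],"roll":-8},{"travel":[-50,-40,90],"roll":-16},{"travel":[-80,-60,90],"roll":-24},{"travel":[-110,-100,90],"roll":-32},{"travel":[-110,-110,90],"roll":-40},{"travel":[-110,-110,90],"roll":-48}]' 0; python3 -c "
from h import *
st();jaw();snap('side','s6.png',(200,180,400,330),4)"
```

```text
t: 8.05
eef_pos: [659.9, 252.9, 156.7]
tcp_rot: [2.438, 1.571, 2.424]
ft_force: [-0.1, -0.2, -1.2]
opening: 0.498
t: 8.85
eef_pos: [549.4, 141.5, 247.4]
tcp_rot: [0.821, 1.57, -0.038]
ft_force: [0.6, 1.0, 0.1]
opening: 0.497
t8.85 [549.4 141.5 247.4] rot [ 0.821  1.57  -0.038] F [0.6 1.  0.1] M [ 0.05 -0.16 -0.08] op 0.497 q [ 0.14  0.38  1.66 -0.    1.1  -0.58]
x [ 0.001 -0.    -1.   ] jaw [0.757 0.653 0.001] 40.77
```

View pics/s6.png

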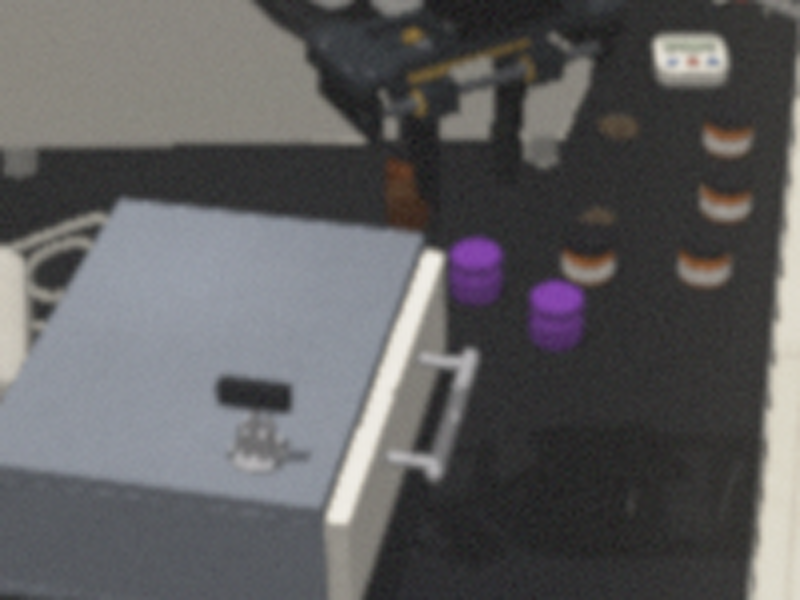

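```bash
python3 -m handwheel '[{"travel":[3,5,-10],"roll":-8},{"travel":[6,8,-20],"roll":-16},{"travel":[7,8,-30],"roll":-24},{"travel":[7,8,-40],"roll":-32},{"travel":[7,8,-60],"roll":-40},{"travel":[7,8,-80],"roll":-41.5},{"travel":[7,8,-100],"roll":-41.5},{"travel":[7,8,-120],"roll":-41.5}]' 0.26; python3 -c "
from h import *
st();jaw();snap('wrist','w7.png')"
```

```text
t: 9.7
eef_pos: [557.0, 151.2, 125.9]
tcp_rot: [1.64, 1.571, 0.067]
ft_force: [0.3, -0.5, -0.5]
opening: 0.372
t9.70 [557.  151.2 125.9] rot [1.64  1.571 0.067] F [ 0.3 -0.5 -0.5] M [-0.06 -0.1  -0.02] op 0.372 q [ 0.15  0.53  1.77 -0.    0.84  0.15]
x [ 0.  0. -1.] jaw [ 1.    -0.002  0.   ] -0.11
```

View pics/w7.png

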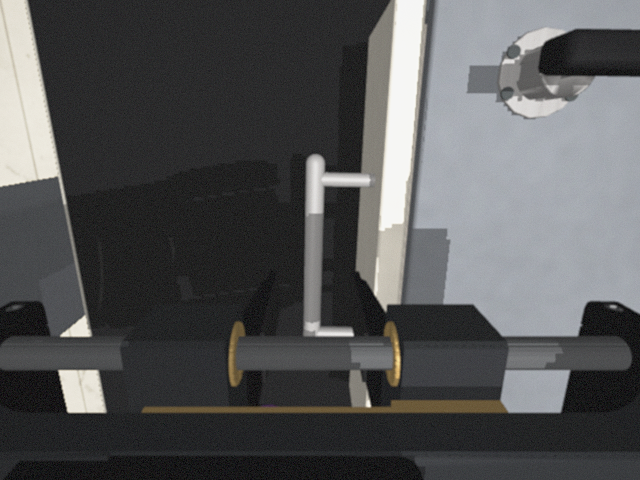

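```bash
python3 -m handwheel '[{"travel":[-1,0,-10],"roll":-0.5},{"travel":[-1,0,-20],"roll":-0.5},{"travel":[-1,0,-30],"roll":-0.5},{"travel":[-1,0,-40],"roll":-0.5},{"travel":[-1,0,-50],"roll":-0.5},{"travel":[-1,0,-60],"roll":-0.5},{"travel":[-1,0,-62],"roll":-0.5}]'; python3 -m handwheel '[{"travel":[0,0,0],"roll":0},{"travel":[0,0,0],"roll":0},{"travel":[0,0,0],"roll":0},{"travel":[0,0,0],"roll":0},{"travel":[0,0,0],"roll":0},{"travel":[0,0,0],"roll":0}]' 1; python3 -c "
from h import *
st();jaw()"
```

```text
t: 10.45
eef_pos: [555.5, 150.9, 63.4]
tcp_rot: [-1.384, 1.569, -2.969]
ft_force: [-0.8, -0.6, -0.4]
opening: 0.367
t: 11.05
eef_pos: [556.2, 151.0, 65.0]
tcp_rot: [1.756, 1.57, 0.171]
ft_force: [-1.1, 0.3, 4.1]
opening: 0.111
t11.05 [556.2 151.   65. ] rot [1.756 1.57  0.171] F [-1.1  0.3  4.1] M [-0.01 -0.1  -0.07] op 0.111 q [0.15 0.61 1.82 0.   0.71 0.16]
x [ 0.001  0.    -1.   ] jaw [ 1.    -0.014  0.001] -0.81
```

```bash
python3 -m handwheel '[{"travel":[-8,0,0],"roll":0},{"travel":[-20,0,0],"roll":0},{"travel":[-33,0,0],"roll":0},{"travel":[-46,1,0],"roll":0},{"travel":[-60,1,0],"roll":0},{"travel":[-74,1,0],"roll":0},{"travel":[-88,1,0],"roll":0},{"travel":[-98,2,0],"roll":0}]'; python3 -c "
from h import *
st();jaw()"
```

```text
t: 11.85
eef_pos: [456.6, 153.4, 65.0]
tcp_rot: [2.121, 1.57, 0.536]
ft_force: [2.3, -0.2, 4.2]
opening: 0.11
t11.85 [456.6 153.4  65. ] rot [2.121 1.57  0.536] F [ 2.3 -0.2  4.2] M [-0.18 -0.48 -0.12] op 0.110 q [0.19 0.52 2.05 0.   0.57 0.2 ]
x [ 0.001  0.    -1.   ] jaw [ 1.    -0.014  0.001] -0.79
```

```bash
python3 -m handwheel '[{"travel":[-10,0,0],"roll":0},{"travel":[-18,0,0],"roll":0},{"travel":[-24,0,0],"roll":0},{"travel":[-28,0,0],"roll":0},{"travel":[-28,0,0],"roll":0},{"travel":[-28,0,0],"roll":0}]'; python3 -c "
from h import *
st()"
```

```text
t: 12.45
eef_pos: [429.2, 153.8, 65.0]
tcp_rot: [2.726, 1.57, 1.141]
ft_force: [-1.6, 12.6, 6.9]
opening: 0.108
t12.45 [429.2 153.8  65. ] rot [2.726 1.57  1.141] F [-1.6 12.6  6.9] M [ 2.38  0.08 -0.1 ] op 0.108 q [0.2  0.5  2.11 0.   0.53 0.21]
```

```bash
python3 -m handwheel '[{"travel":[0,0,0],"roll":0},{"travel":[0,0,0],"roll":0},{"travel":[0,0,0],"roll":0},{"travel":[0,0,0],"roll":0}]' 0.26; python3 -m handwheel '[{"travel":[0,0,30],"roll":0},{"travel":[0,0,70],"roll":0},{"travel":[0,-30,120],"roll":8},{"travel":[20,-70,160],"roll":16},{"travel":[40,-110,190],"roll":24},{"travel":[40,-110,190],"roll":32},{"travel":[40,-110,190],"roll":40},{"travel":[40,-110,190],"roll":48}]'; python3 -c "
from h import *
st();jaw();snap('wrist','w8.png');snap('side','s8.png',(180,180,420,340),3.3)"
```

```text
t: 12.85
eef_pos: [429.6, 152.8, 64.5]
tcp_rot: [-1.141, 1.57, -2.726]
ft_force: [-0.2, 0.9, 0.1]
opening: 0.35
t: 13.65
eef_pos: [470.0, 42.2, 254.9]
tcp_rot: [0.585, 1.57, -0.158]
ft_force: [0.1, 0.6, 0.0]
opening: 0.369
t13.65 [470.   42.2 254.9] rot [ 0.585  1.57  -0.158] F [0.1 0.6 0. ] M [ 0.07 -0.14 -0.02] op 0.369 q [-0.05  0.23  1.86 -0.    1.05 -0.88]
x [ 0. -0. -1.] jaw [0.676 0.737 0.   ] 47.44
```

View pics/w8.png

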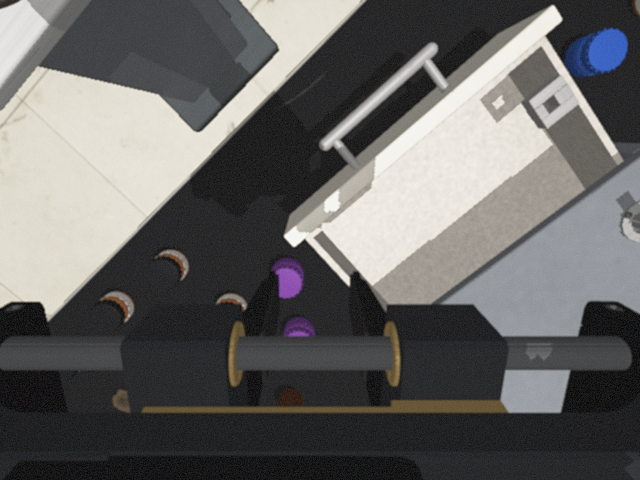

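View pics/s8.png

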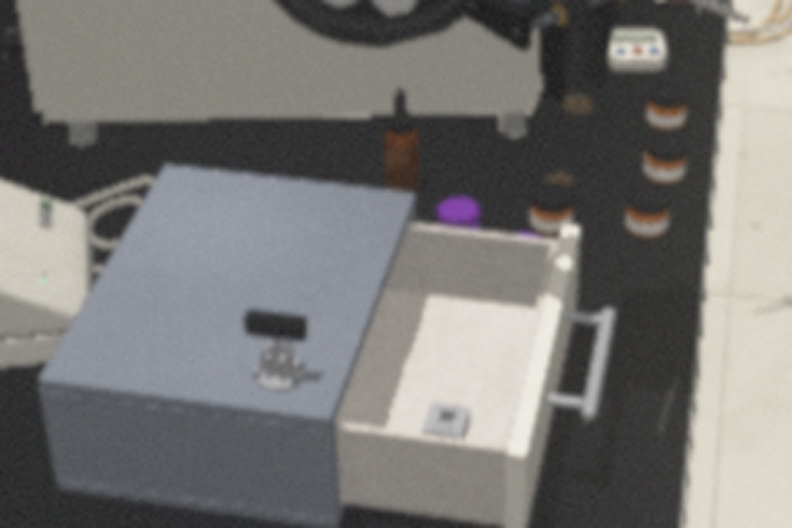

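```bash
python3 - <<'E'
from h import *
for n,u,v,z in (("purp1",287,270,36),("purp2",299,326,36),("dr front top L inner",310,235,103),("front top outer end",288,240,103),("front outer end2",556,12,103),("handle a",326,146,77),("handle b",434,48,77),("side wall corner",415,303,93)):
    print(n,onz("wrist",u,v,z).round(0))
S=lambda u,v:(180+u/2.5,180+v/2.5)
for u,v in((398,188),(348,160)): print("before",onz("side",*S(u,v),36).round(0))
print("blue", onz("side",*S(305,428),36).round(0),"petri",onz("side",*S(384,515),14).round(0),"dropL", onz("side",*S(178,572),0).round(0))
E
```

```text
purp1 [503. -28.  36.]
purp2 [564. -67.  36.]
dr front top L inner [477.  32. 103.]
front top outer end [467.  14. 103.]
front outer end2 [475. 295. 103.]
handle a [430.  96.  77.]
handle b [432. 219.  77.]
side wall corner [601.  59.  93.]
before [512. -37.  36.]
before [579. -83.  36.]
blue [546. 352.  36.] petri [460. 423.  14.] dropL [630. 505.   0.]
```

```bash
python3 -m handwheel '[{"travel":[0,-25,0],"roll":8},{"travel":[0,-60,0],"roll":16},{"travel":[0,-100,0],"roll":24},{"travel":[0,-130,0],"roll":32},{"travel":[0,-160,0],"roll":40},{"travel":[0,-190,0],"roll":41.5},{"travel":[0,-212,0],"roll":41.5},{"travel":[0,-212,0],"roll":41.5}]' -0.4; python3 -c "
from h import *
st();jaw();snap('wrist','w9.png');print(repr(optics.camera_params('wrist')))"
```

```text
t: 14.55
eef_pos: [469.8, -170.9, 254.2]
tcp_rot: [3.115, 1.57, 3.085]
ft_force: [-0.2, 0.7, -0.1]
opening: 0.698
t14.55 [ 469.8 -170.9  254.2] rot [3.115 1.57  3.085] F [-0.2  0.7 -0.1] M [ 0.08 -0.15 -0.01] op 0.698 q [-0.48  0.27  1.8  -0.    1.07 -2.02]
x [-0.001  0.    -1.   ] jaw [0.029 1.    0.   ] 88.33
{'fx': 367.89094819242786, 'fy': 367.89094819242786, 'cx': 313.92906736875005, 'cy': 236.9266583988088, 'world_from_camera': array([[ 2.72133938e-02, -9.60450515e-01, -2.77117736e-01,
         3.91787215e+02],
       [ 9.99629256e-01,  2.63918338e-02,  6.69482321e-03,
        -1.66877821e+02],
       [ 8.83598830e-04, -2.77197185e-01,  9.60812646e-01,
         4.25257993e+02],
       [ 0.00000000e+00,  0.00000000e+00,  0.00000000e+00,
         1.00000000e+00]])}
```

View pics/w9.png

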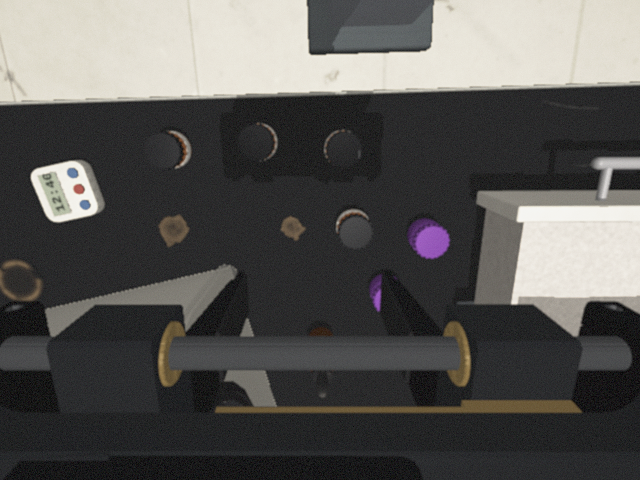

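```bash
python3 - <<'E'
from h import *
for n,u,v in (("1",356,232),("2",341,149),("3",256,143),("4",165,151),("p1",432,241)):
    print(n,onz("wrist",u,v,36).round(1))
cv2.imwrite("pics/w9c.png",cv2.resize(cv2.imread("pics/w9.png")[110:270,130:450],None,fx=2.5,fy=2.5,interpolation=cv2.INTER_CUBIC))
E
```

```text
1 [ 499.7 -123.3   36. ]
2 [ 410.6 -139.1   36. ]
3 [ 402.2 -226.2   36. ]
4 [ 407.6 -320.6   36. ]
p1 [512.3 -39.3  36. ]
```

View pics/w9c.png

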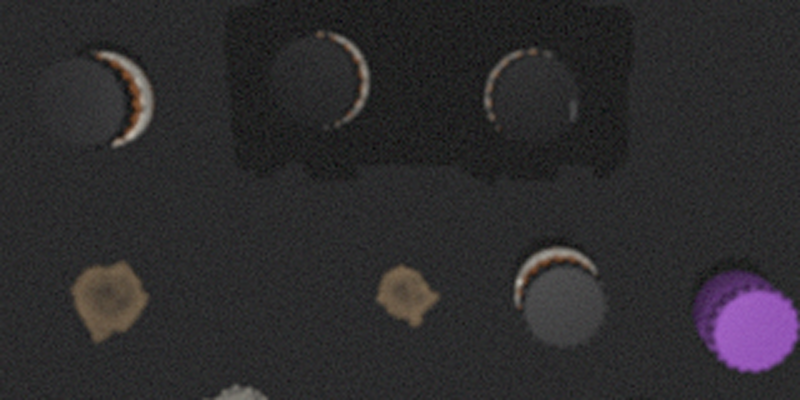

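```bash
python3 -m handwheel '[{"travel":[15,23,-30],"roll":0},{"travel":[30,45,-65],"roll":0},{"travel":[30,45,-105],"roll":0},{"travel":[30,45,-145],"roll":0},{"travel":[30,45,-185],"roll":0},{"travel":[30,45,-215],"roll":0},{"travel":[30,45,-235],"roll":0},{"travel":[30,45,-243],"roll":0}]'; python3 -m handwheel '[{"travel":[0,0,0],"roll":0},{"travel":[0,0,0],"roll":0},{"travel":[0,0,0],"roll":0},{"travel":[0,0,0],"roll":0},{"travel":[0,0,0],"roll":0},{"travel":[0,0,0],"roll":0}]' 1; python3 -c "
from h import *
st();jaw();snap('wrist','w10.png')"
```

```text
t: 15.4
eef_pos: [499.1, -122.6, 10.0]
tcp_rot: [2.74, 1.568, 2.716]
ft_force: [1.2, -0.3, 0.8]
opening: 0.702
t: 16.0
eef_pos: [500.4, -124.1, 12.6]
tcp_rot: [-0.247, 1.569, -0.27]
ft_force: [-0.2, 1.2, 7.3]
opening: 0.416
t16.00 [ 500.4 -124.1   12.6] rot [-0.247  1.569 -0.27 ] F [-0.2  1.2  7.3] M [ 0.33 -0.08 -0.04] op 0.416 q [-0.37  0.64  2.    0.    0.5  -1.92]
x [ 0.002 -0.    -1.   ] jaw [ 0.023  1.    -0.   ] 88.68
```

View pics/w10.png

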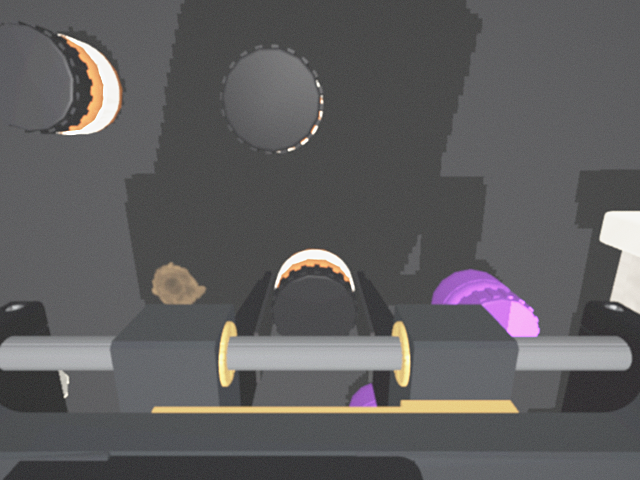

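```bash
python3 -m handwheel '[{"travel":[0,0,30],"roll":0},{"travel":[0,0,70],"roll":0},{"travel":[0,0,115],"roll":0},{"travel":[0,0,155],"roll":0},{"travel":[10,45,160],"roll":0},{"travel":[20,92,160],"roll":0},{"travel":[30,140,160],"roll":0},{"travel":[40,188,160],"roll":0}]';  python3 -m handwheel '[{"travel":[5,45,0],"roll":0},{"travel":[8,90,-10],"roll":0},{"travel":[8,102,-30],"roll":0},{"travel":[8,102,-60],"roll":0},{"travel":[8,102,-90],"roll":0},{"travel":[8,102,-90],"roll":0}]'; python3 -c "
from h import *
st();jaw();snap('wrist','w11.png')"
```

```text
t: 16.85
eef_pos: [540.0, 65.7, 172.3]
tcp_rot: [0.137, 1.57, 0.113]
ft_force: [0.3, 0.1, -1.7]
opening: 0.415
t: 17.45
eef_pos: [546.1, 165.8, 78.9]
tcp_rot: [-2.954, 1.565, -2.977]
ft_force: [-0.3, 0.5, -0.5]
opening: 0.414
t17.45 [546.1 165.8  78.9] rot [-2.954  1.565 -2.977] F [-0.3  0.5 -0.5] M [ 0.05 -0.11  0.  ] op 0.414 q [ 0.18  0.59  1.82  0.    0.74 -1.37]
x [-0.006 -0.001 -1.   ] jaw [ 0.023  1.    -0.001] 88.7
```

View pics/w11.png

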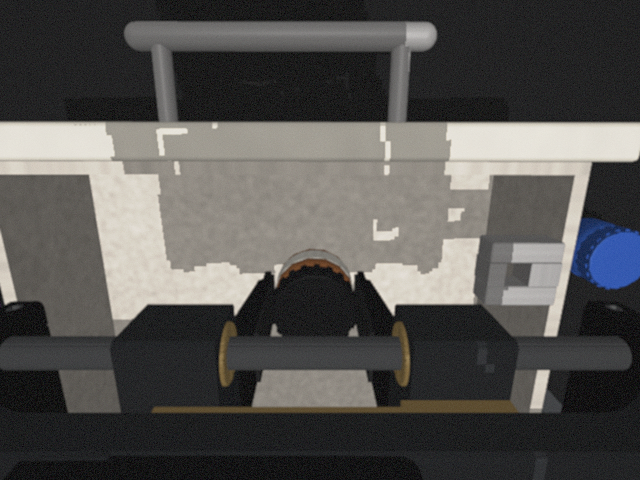

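Well inside; lower to z 40 and release (to ~62 mm opening), then rise.

```bash
python3 -m handwheel '[{"travel":[0,0,-20],"roll":0},{"travel":[0,0,-36],"roll":0},{"travel":[0,0,-41],"roll":0},{"travel":[0,0,-41],"roll":0}]';  python3 -m handwheel '[{"travel":[0,0,0],"roll":0},{"travel":[0,0,0],"roll":0},{"travel":[0,0,0],"roll":0},{"travel":[0,0,30],"roll":0},{"travel":[0,0,70],"roll":0},{"travel":[0,0,110],"roll":0}]' -0.3; python3 -c "
from h import *
st();snap('wrist','w12.png')"
```

```text
t: 17.9
eef_pos: [548.4, 165.9, 41.6]
tcp_rot: [0.329, 1.57, 0.306]
ft_force: [-0.0, -0.8, -0.7]
opening: 0.414
t: 18.5
eef_pos: [547.7, 165.9, 152.1]
tcp_rot: [-3.126, 1.57, 3.135]
ft_force: [0.7, 0.1, -0.1]
opening: 0.651
t18.50 [547.7 165.9 152.1] rot [-3.126  1.57   3.135] F [ 0.7  0.1 -0.1] M [ 0.13 -0.13 -0.03] op 0.651 q [ 0.18  0.49  1.76  0.    0.89 -1.37]
```

View pics/w12.png

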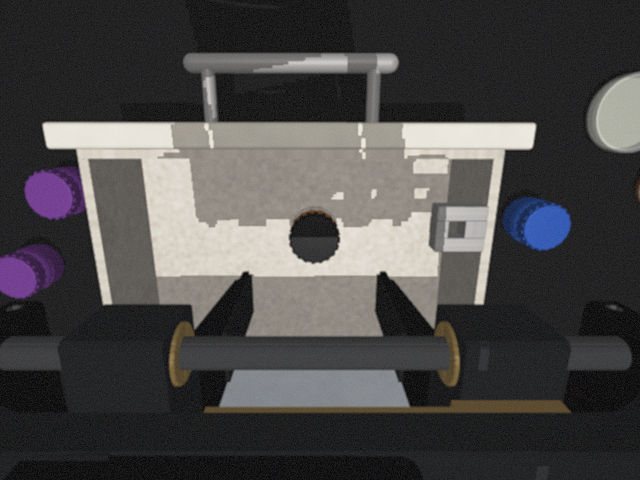

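```bash
python3 -m handwheel '[{"travel":[-5,-30,20],"roll":0},{"travel":[-20,-75,30],"roll":0},{"travel":[-35,-120,40],"roll":0},{"travel":[-50,-165,48],"roll":0},{"travel":[-65,-210,48],"roll":0},{"travel":[-80,-255,48],"roll":0},{"travel":[-95,-298,48],"roll":0},{"travel":[-108,-305,48],"roll":0}]'; python3 -c "
from h import *
st();snap('wrist','w13.png');print(onz('wrist',341,149,36))"
```

```text
t: 19.35
eef_pos: [439.3, -142.3, 198.9]
tcp_rot: [-0.679, 1.569, -0.705]
ft_force: [0.8, 0.2, 0.3]
opening: 0.651
t19.35 [ 439.3 -142.3  198.9] rot [-0.679  1.569 -0.705] F [0.8 0.2 0.3] M [ 0.05 -0.15 -0.05] op 0.651 q [-0.46  0.28  1.96 -0.    0.9  -2.  ]
[ 375.86468801 -114.76651507   36.        ]
```

View pics/w13.png

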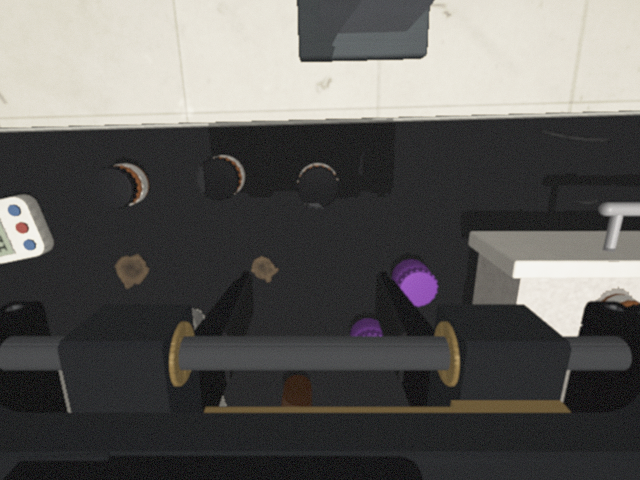

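```bash
python3 -c "
from h import *
st();[print(onz('wrist',u,v,36).round(1)) for u,v in ((318,186),(216,178),(116,187))]"
```

```text
t19.40 [ 437.6 -141.1  198.7] rot [-3.085  1.57  -3.111] F [-1.2 -0.5  0.5] M [ 0.09 -0.21  0.04] op 0.651 q [-0.46  0.28  1.97 -0.    0.9  -2.  ]
[ 408.1 -135.8   36. ]
[ 398.5 -227.6   36. ]
[ 404.4 -319.2   36. ]
```

```bash
python3 -m handwheel '[{"travel":[-15,2,-20],"roll":0},{"travel":[-28,2,-55],"roll":0},{"travel":[-28,2,-95],"roll":0},{"travel":[-28,2,-135],"roll":0},{"travel":[-28,2,-165],"roll":0},{"travel":[-28,2,-182],"roll":0},{"travel":[-28,2,-187],"roll":0},{"travel":[-28,2,-187],"roll":0}]'; python3 -m handwheel '[{"travel":[0,0,0],"roll":0},{"travel":[0,0,0],"roll":0},{"travel":[0,0,0],"roll":0},{"travel":[0,0,0],"roll":0},{"travel":[0,0,0],"roll":0},{"travel":[0,0,0],"roll":0}]' 1; python3 -c "
from h import *
st();jaw();snap('wrist','w14.png')"
```

```text
t: 20.2
eef_pos: [412.1, -136.3, 11.5]
tcp_rot: [2.55, 1.57, 2.528]
ft_force: [0.4, -0.0, 0.6]
opening: 0.65
t: 20.8
eef_pos: [412.3, -137.1, 12.3]
tcp_rot: [-0.344, 1.57, -0.366]
ft_force: [1.0, 0.6, 8.5]
opening: 0.414
t20.80 [ 412.3 -137.1   12.3] rot [-0.344  1.57  -0.366] F [1.  0.6 8.5] M [ 0.38 -0.15  0.06] op 0.414 q [-0.47  0.59  2.2   0.    0.35 -2.02]
x [ 0.001 -0.    -1.   ] jaw [ 0.023  1.    -0.   ] 88.69
```

View pics/w14.png

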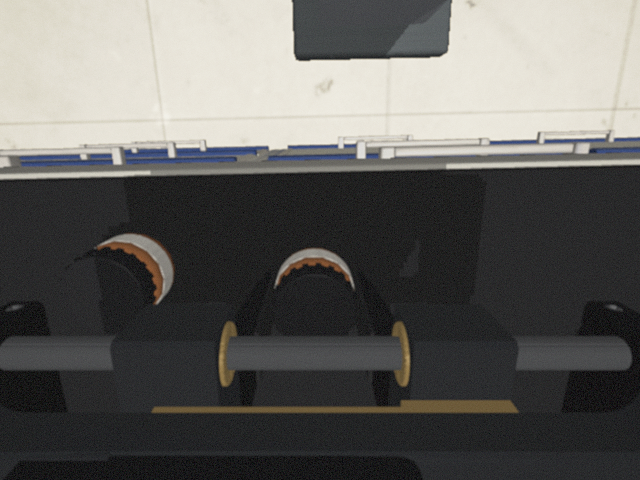

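```bash
python3 -m handwheel '[{"travel":[0,0,30],"roll":0},{"travel":[0,0,75],"roll":0},{"travel":[10,20,120],"roll":0},{"travel":[30,50,150],"roll":0},{"travel":[52,92,150],"roll":0},{"travel":[74,134,150],"roll":0},{"travel":[96,176,150],"roll":0},{"travel":[118,216,150],"roll":0}]';  python3 -m handwheel '[{"travel":[18,16,-10],"roll":0},{"travel":[18,16,-40],"roll":0},{"travel":[18,16,-80],"roll":0},{"travel":[18,16,-110],"roll":0},{"travel":[18,16,-120],"roll":0},{"travel":[18,16,-120],"roll":0}]'; python3 -c "
from h import *
st();jaw();snap('wrist','w15.png')"
```

```text
t: 21.65
eef_pos: [530.4, 81.0, 162.1]
tcp_rot: [0.193, 1.57, 0.17]
ft_force: [0.3, -1.1, -0.1]
opening: 0.412
t: 22.25
eef_pos: [547.5, 94.9, 40.9]
tcp_rot: [-3.113, 1.569, -3.136]
ft_force: [0.2, -0.2, -0.1]
opening: 0.416
t22.25 [547.5  94.9  40.9] rot [-3.113  1.569 -3.136] F [ 0.2 -0.2 -0.1] M [ 0.11 -0.14  0.02] op 0.416 q [ 0.05  0.63  1.88  0.    0.63 -1.5 ]
x [-0.002 -0.    -1.   ] jaw [ 0.023  1.    -0.   ] 88.69
```

View pics/w15.png

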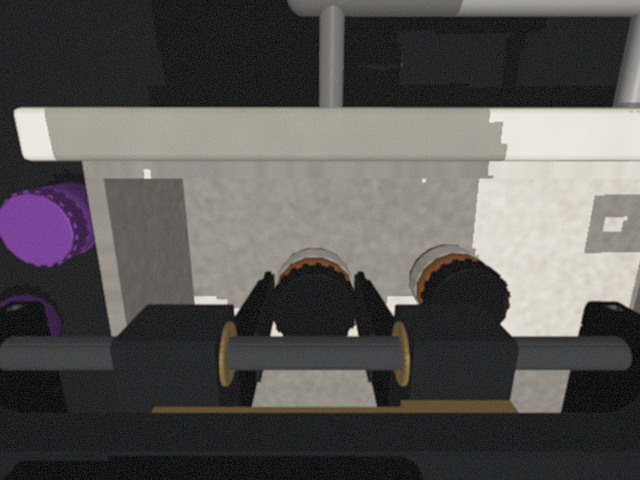

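```bash
python3 -m handwheel '[{"travel":[0,0,0],"roll":0},{"travel":[0,0,0],"roll":0},{"travel":[0,0,0],"roll":0},{"travel":[0,0,35],"roll":0},{"travel":[0,0,80],"roll":0},{"travel":[0,-10,120],"roll":0},{"travel":[-15,-50,155],"roll":0},{"travel":[-30,-95,158],"roll":0}]' -0.3; python3 -m handwheel '[{"travel":[-15,-42,0],"roll":0},{"travel":[-30,-87,0],"roll":0},{"travel":[-45,-132,0],"roll":0},{"travel":[-60,-177,0],"roll":0},{"travel":[-75,-215,0],"roll":0},{"travel":[-85,-228,0],"roll":0},{"travel":[-85,-228,0],"roll":0},{"travel":[-85,-228,0],"roll":0}]'; python3 -c "
from h import *
st();snap('wrist','w16.png');st()"
```

```text
t: 23.1
eef_pos: [519.5, 1.6, 203.5]
tcp_rot: [-0.076, 1.564, -0.096]
ft_force: [1.4, -0.1, -0.3]
opening: 0.654
t: 23.9
eef_pos: [433.5, -226.2, 199.8]
tcp_rot: [-0.176, 1.57, -0.2]
ft_force: [0.4, 1.0, -0.1]
opening: 0.644
t23.90 [ 433.5 -226.2  199.8] rot [-0.176  1.57  -0.2  ] F [ 0.4  1.  -0.1] M [ 0.12 -0.16  0.01] op 0.644 q [-0.62  0.32  1.9   0.    0.92 -2.16]
t23.95 [ 433.8 -225.7  199.8] rot [-0.109  1.57  -0.131] F [ 0.2 -0.2  0.1] M [ 0.1  -0.12 -0.03] op 0.647 q [-0.62  0.32  1.9   0.    0.92 -2.16]
```

View pics/w16.png

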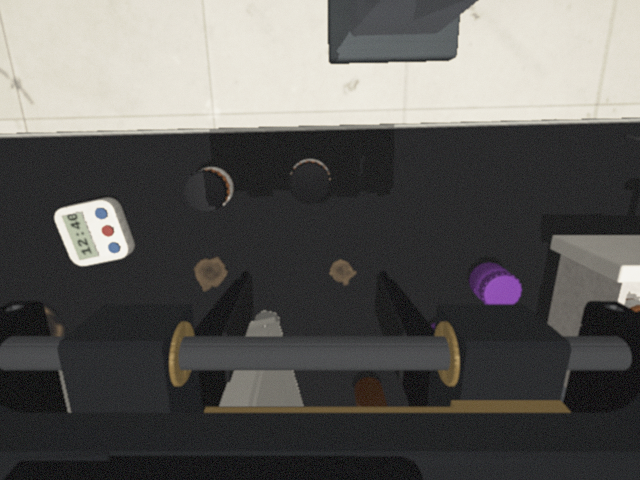

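```bash
python3 -c "
from h import *
[print(onz('wrist',u,v,36).round(1)) for u,v in ((310,181),(207,190))]"
```

```text
[ 399.8 -227.7   36. ]
[ 406. -322.   36.]
```

```bash
python3 -m handwheel '[{"travel":[-15,-2,-20],"roll":0},{"travel":[-33,-2,-55],"roll":0},{"travel":[-33,-2,-95],"roll":0},{"travel":[-33,-2,-135],"roll":0},{"travel":[-33,-2,-165],"roll":0},{"travel":[-33,-2,-182],"roll":0},{"travel":[-33,-2,-188],"roll":0},{"travel":[-33,-2,-188],"roll":0}]'; python3 -m handwheel '[{"travel":[0,0,0],"roll":0},{"travel":[0,0,0],"roll":0},{"travel":[0,0,0],"roll":0},{"travel":[0,0,0],"roll":0},{"travel":[0,0,0],"roll":0},{"travel":[0,0,0],"roll":0}]' 1; python3 -c "
from h import *
st();jaw();snap('wrist','w17.png')"
```

```text
t: 24.75
eef_pos: [400.9, -227.5, 11.1]
tcp_rot: [2.407, 1.57, 2.385]
ft_force: [0.5, -0.1, -0.1]
opening: 0.652
t: 25.35
eef_pos: [400.8, -228.4, 12.1]
tcp_rot: [-0.526, 1.57, -0.549]
ft_force: [0.4, 0.8, 7.4]
opening: 0.417
t25.35 [ 400.8 -228.4   12.1] rot [-0.526  1.57  -0.549] F [0.4 0.8 7.4] M [ 0.31 -0.14 -0.03] op 0.417 q [-0.66  0.61  2.13  0.    0.4  -2.21]
x [ 0.001 -0.001 -1.   ] jaw [ 0.023  1.    -0.001] 88.69
```

View pics/w17.png

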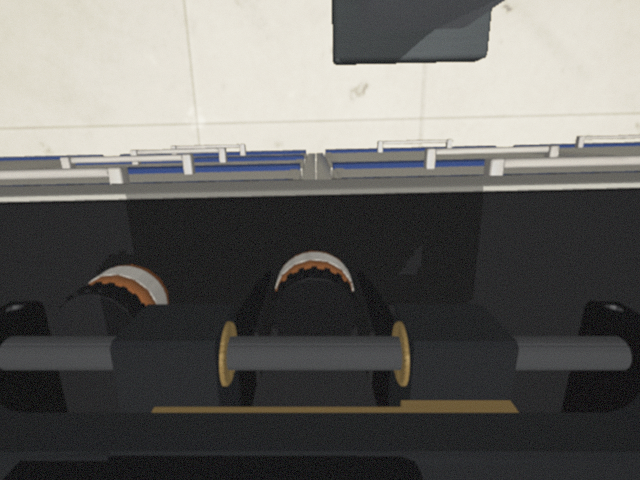

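```bash
python3 -m handwheel '[{"travel":[0,0,30],"roll":0},{"travel":[0,0,75],"roll":0},{"travel":[10,20,120],"roll":0},{"travel":[20,50,158],"roll":0},{"travel":[36,94,158],"roll":0},{"travel":[52,138,158],"roll":0},{"travel":[68,182,158],"roll":0},{"travel":[84,226,158],"roll":0}]';  python3 -m handwheel '[{"travel":[12,44,0],"roll":0},{"travel":[18,74,-10],"roll":0},{"travel":[18,74,-45],"roll":0},{"travel":[18,74,-85],"roll":0},{"travel":[18,74,-115],"roll":0},{"travel":[18,74,-128],"roll":0},{"travel":[18,74,-128],"roll":0}]'; python3 -c "
from h import *
st();snap('wrist','w18.png')"
```

```text
t: 26.2
eef_pos: [484.8, -0.5, 169.9]
tcp_rot: [-0.043, 1.57, -0.066]
ft_force: [0.6, -1.5, -1.2]
opening: 0.411
t: 26.9
eef_pos: [501.7, 71.7, 40.0]
tcp_rot: [-3.136, 1.568, 3.124]
ft_force: [0.3, -0.6, -0.9]
opening: 0.416
t26.90 [501.7  71.7  40. ] rot [-3.136  1.568  3.124] F [ 0.3 -0.6 -0.9] M [ 0.11 -0.12  0.03] op 0.416 q [ 0.01  0.59  2.    0.    0.55 -1.54]
```

View pics/w18.png

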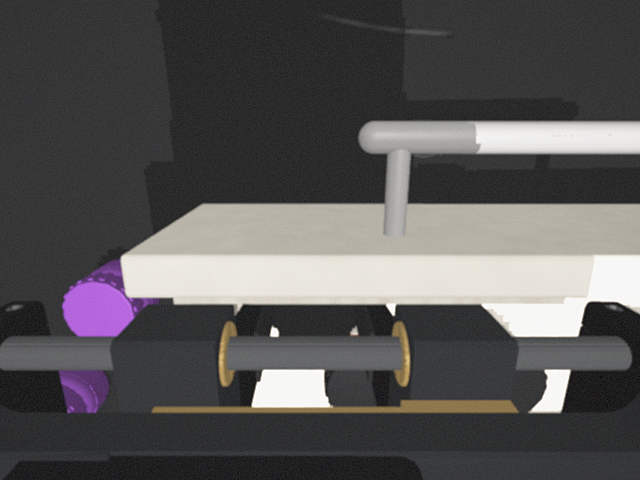

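```bash
python3 -m handwheel '[{"travel":[0,0,0],"roll":0},{"travel":[0,0,0],"roll":0},{"travel":[0,0,0],"roll":0},{"travel":[0,0,35],"roll":0},{"travel":[0,0,80],"roll":0},{"travel":[0,-10,120],"roll":0},{"travel":[-5,-50,155],"roll":-8},{"travel":[-10,-95,160],"roll":-16}]' -0.05; python3 -m handwheel '[{"travel":[-5,-45,0],"roll":-9},{"travel":[-10,-90,0],"roll":-9},{"travel":[-15,-135,0],"roll":-9},{"travel":[-25,-180,0],"roll":-9},{"travel":[-35,-225,0],"roll":-9},{"travel":[-45,-270,0],"roll":-9},{"travel":[-52,-297,0],"roll":-9},{"travel":[-52,-297,0],"roll":-9}]' -0.3; python3 -c "
from h import *
st();snap('wrist','w19.png');st();jaw()"
```

```text
t: 27.75
eef_pos: [493.5, -23.5, 205.5]
tcp_rot: [0.156, 1.564, -0.149]
ft_force: [0.7, -0.9, -1.1]
opening: 0.524
t: 28.55
eef_pos: [439.6, -323.2, 201.7]
tcp_rot: [-0.508, 1.57, -0.971]
ft_force: [-0.3, 0.4, -0.6]
opening: 0.646
t28.55 [ 439.6 -323.2  201.7] rot [-0.508  1.57  -0.971] F [-0.3  0.4 -0.6] M [ 0.1  -0.16  0.01] op 0.646 q [-0.75  0.39  1.77 -0.    0.98 -1.86]
t28.60 [ 439.9 -321.4  201.6] rot [ 0.123  1.57  -0.338] F [-0.5  0.7 -0.1] M [ 0.04 -0.16 -0.01] op 0.653 q [-0.75  0.39  1.77  0.    0.98 -1.86]
x [ 0. -0. -1.] jaw [0.445 0.895 0.   ] 63.55
```

View pics/w19.png

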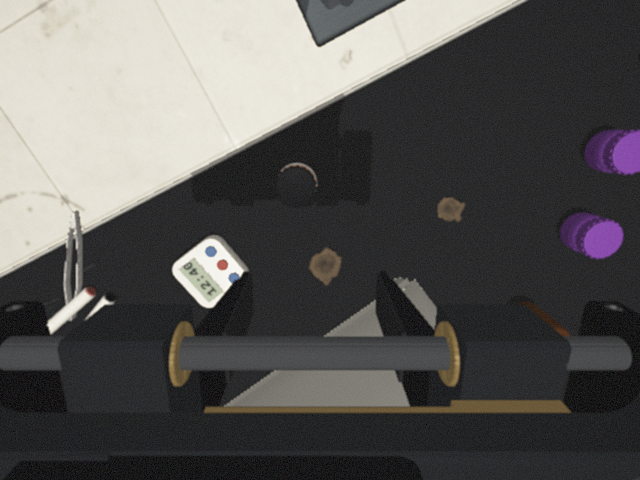

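```bash
python3 -c "
from h import *
[print(onz('wrist',u,v,36).round(1)) for u,v in ((297,184),(210,272))]
cv2.imwrite('pics/w19c.png',cv2.resize(cv2.imread('pics/w19.png')[140:330,160:400],None,fx=3,fy=3))"
```

```text
[ 405.3 -320.5   36. ]
[ 444.1 -436.1   36. ]
```

View pics/w19c.png

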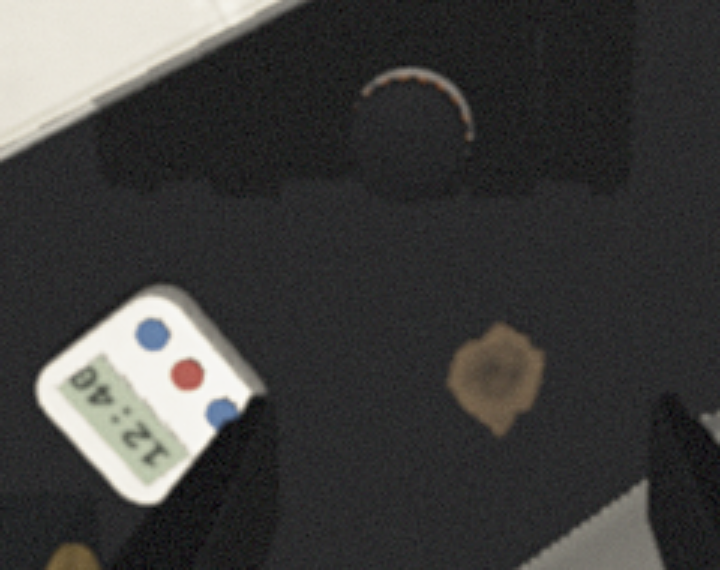

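```bash
python3 -m handwheel '[{"travel":[-15,0,-20],"roll":0},{"travel":[-34,0,-55],"roll":0},{"travel":[-34,0,-95],"roll":0},{"travel":[-34,0,-135],"roll":0},{"travel":[-34,0,-165],"roll":0},{"travel":[-34,0,-182],"roll":0},{"travel":[-34,0,-190],"roll":0},{"travel":[-34,0,-190],"roll":0}]'; python3 -m handwheel '[{"travel":[0,0,0],"roll":0},{"travel":[0,0,0],"roll":0},{"travel":[0,0,0],"roll":0},{"travel":[0,0,0],"roll":0},{"travel":[0,0,0],"roll":0},{"travel":[0,0,0],"roll":0}]' 1; python3 -c "
from h import *
st();jaw();snap('wrist','w20.png')"
```

```text
t: 29.4
eef_pos: [406.7, -319.4, 11.2]
tcp_rot: [2.683, 1.57, 2.224]
ft_force: [1.0, -0.3, 0.9]
opening: 0.645
t: 30.0
eef_pos: [406.8, -320.6, 12.2]
tcp_rot: [-0.234, 1.569, -0.693]
ft_force: [0.0, 0.9, 7.3]
opening: 0.415
t30.00 [ 406.8 -320.6   12.2] rot [-0.234  1.569 -0.693] F [0.  0.9 7.3] M [ 0.18 -0.18 -0.02] op 0.415 q [-0.79  0.65  1.99  0.    0.5  -1.91]
x [ 0.001 -0.001 -1.   ] jaw [ 0.443  0.896 -0.   ] 63.69
```

View pics/w20.png

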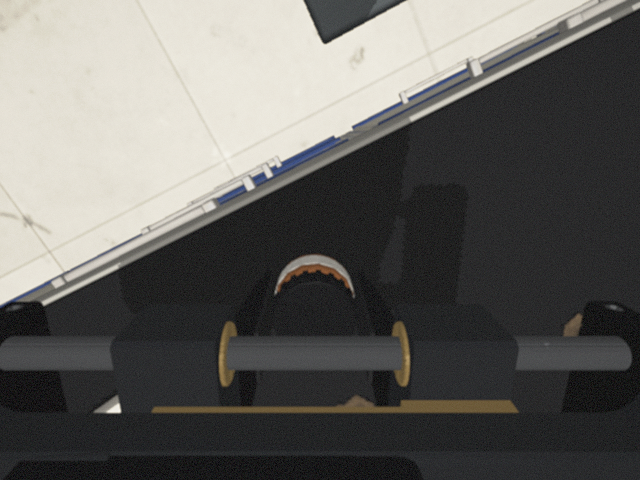

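```bash
python3 -m handwheel '[{"travel":[0,0,30],"roll":0},{"travel":[0,0,75],"roll":0},{"travel":[10,20,120],"roll":0},{"travel":[20,55,158],"roll":5},{"travel":[30,100,158],"roll":10},{"travel":[40,146,158],"roll":15},{"travel":[50,192,158],"roll":20},{"travel":[60,238,158],"roll":25}]';  python3 -m handwheel '[{"travel":[10,46,0],"roll":0},{"travel":[20,92,0],"roll":0},{"travel":[30,138,0],"roll":0},{"travel":[36,184,0],"roll":0},{"travel":[36,216,0],"roll":0},{"travel":[36,216,0],"roll":0}]'; python3 -c "
from h import *
st();snap('wrist','w21.png')"
```

```text
t: 30.85
eef_pos: [466.5, -80.5, 169.9]
tcp_rot: [-0.063, 1.57, -0.083]
ft_force: [0.7, -0.5, -0.7]
opening: 0.417
t: 31.45
eef_pos: [502.1, 136.9, 169.5]
tcp_rot: [1.468, 1.57, 1.449]
ft_force: [-1.0, -1.1, -1.2]
opening: 0.411
t31.45 [502.1 136.9 169.5] rot [1.468 1.57  1.449] F [-1.  -1.1 -1.2] M [ 0.08 -0.14  0.04] op 0.411 q [ 0.14  0.4   1.87  0.    0.88 -1.41]
```

View pics/w21.png

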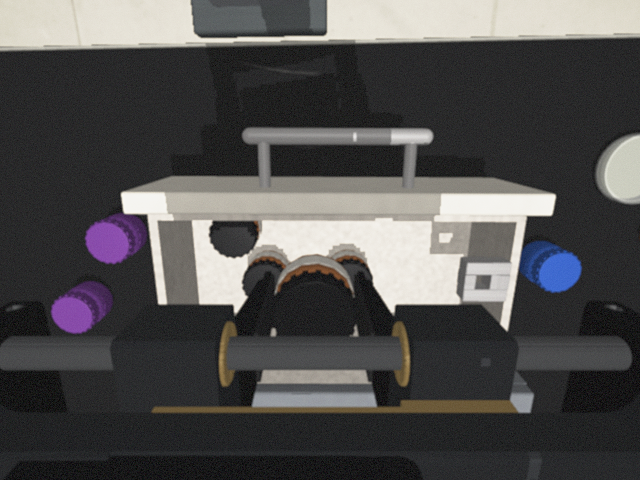

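```bash
python3 -m handwheel '[{"travel":[0,0,-30],"roll":0},{"travel":[0,0,-70],"roll":0},{"travel":[0,0,-105],"roll":0},{"travel":[0,0,-125],"roll":0},{"travel":[0,0,-130],"roll":0},{"travel":[0,0,-130],"roll":0}]'; python3 -m handwheel '[{"travel":[0,0,0],"roll":0},{"travel":[0,0,0],"roll":0},{"travel":[0,0,0],"roll":0},{"travel":[0,0,35],"roll":0},{"travel":[0,0,80],"roll":0},{"travel":[0,0,125],"roll":0},{"travel":[0,0,155],"roll":0},{"travel":[0,0,160],"roll":0}]' -0.05; python3 -c "
from h import *
st();snap('wrist','w22.png');snap('side','s22.png',(180,180,420,420),2.5)"
```

```text
t: 32.1
eef_pos: [502.5, 132.9, 39.4]
tcp_rot: [-3.008, 1.57, -3.032]
ft_force: [-0.4, 0.5, -1.5]
opening: 0.417
t: 32.9
eef_pos: [503.7, 134.0, 203.6]
tcp_rot: [0.169, 1.564, 0.146]
ft_force: [0.2, -0.2, -1.1]
opening: 0.524
t32.90 [503.7 134.  203.6] rot [0.169 1.564 0.146] F [ 0.2 -0.2 -1.1] M [ 0.14 -0.15  0.04] op 0.524 q [ 0.13  0.35  1.83  0.    0.95 -1.42]
```

View pics/w22.png

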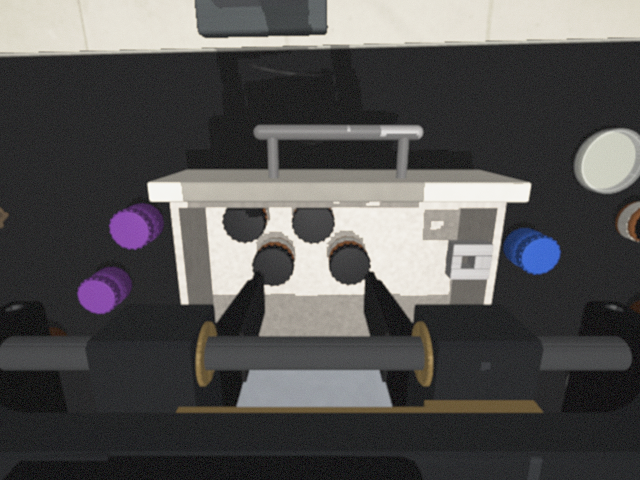

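View pics/s22.png

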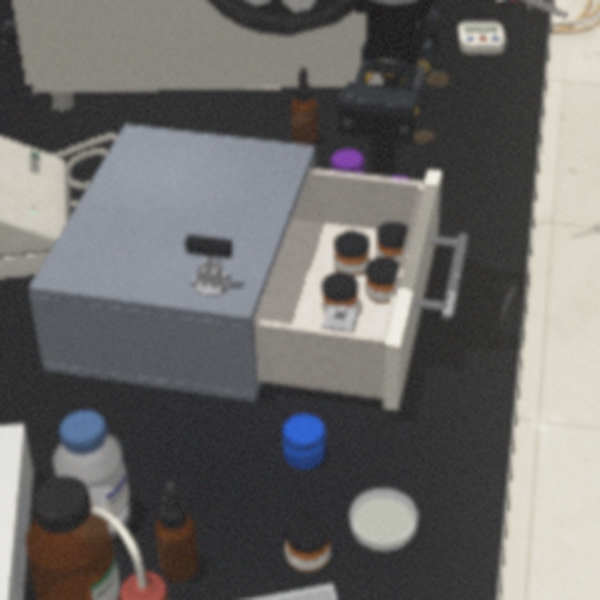

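```bash
python3 -m handwheel '[{"travel":[0,40,10],"roll":0},{"travel":[5,85,20],"roll":0},{"travel":[10,130,30],"roll":0},{"travel":[15,175,40],"roll":0},{"travel":[20,220,40],"roll":0},{"travel":[30,265,40],"roll":0},{"travel":[40,290,40],"roll":0},{"travel":[40,290,40],"roll":0}]' -0.3; python3 -m handwheel '[{"travel":[0,0,0],"roll":0},{"travel":[0,0,0],"roll":0}]'; python3 -c "
from h import *
st();jaw();snap('wrist','w23.png');print(onz('side',180+308/2.5,180+550/2.5,9))"
```

```text
t: 33.8
eef_pos: [542.3, 426.4, 236.3]
tcp_rot: [-2.675, 1.568, -2.695]
ft_force: [-1.4, -0.5, -1.0]
opening: 0.652
t: 34.0
eef_pos: [542.3, 422.7, 238.5]
tcp_rot: [-2.504, 1.569, -2.527]
ft_force: [-0.4, -0.0, -0.9]
opening: 0.652
t34.00 [542.3 422.7 238.5] rot [-2.504  1.569 -2.527] F [-0.4 -0.  -0.9] M [ 0.1  -0.17 -0.03] op 0.652 q [ 0.57  0.56  1.36 -0.    1.22 -0.98]
x [-0.001 -0.001 -1.   ] jaw [ 0.023  1.    -0.001] 88.66
[521.05270715 468.4202385    9.        ]
```

View pics/w23.png

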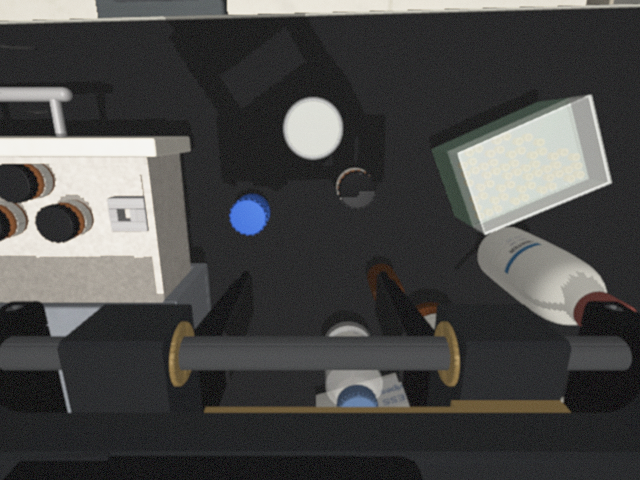

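```bash
python3 -c "
from h import *
for n,u,v,z in (('jar',357,189,36),('petri',313,128,14),('blue',250,214,36),('tray corner',435,150,50),('traycorner2',485,232,50),('traybase',440,160,0),('drop base',383,262,0),('drop L',370,275,60)): print(n,onz('wrist',u,v,z).round(0))
cv2.imwrite('pics/w23c.png',cv2.resize(cv2.imread('pics/w23.png')[90:320,220:520],None,fx=2.6,fy=2.6,interpolation=cv2.INTER_CUBIC))"
```

```text
jar [523. 468.  36.]
petri [462. 424.  14.]
blue [546. 357.  36.]
tray corner [485. 540.  50.]
traycorner2 [567. 596.  50.]
traybase [498. 562.   0.]
drop base [615. 503.   0.]
drop L [607. 479.  60.]
```

View pics/w23c.png

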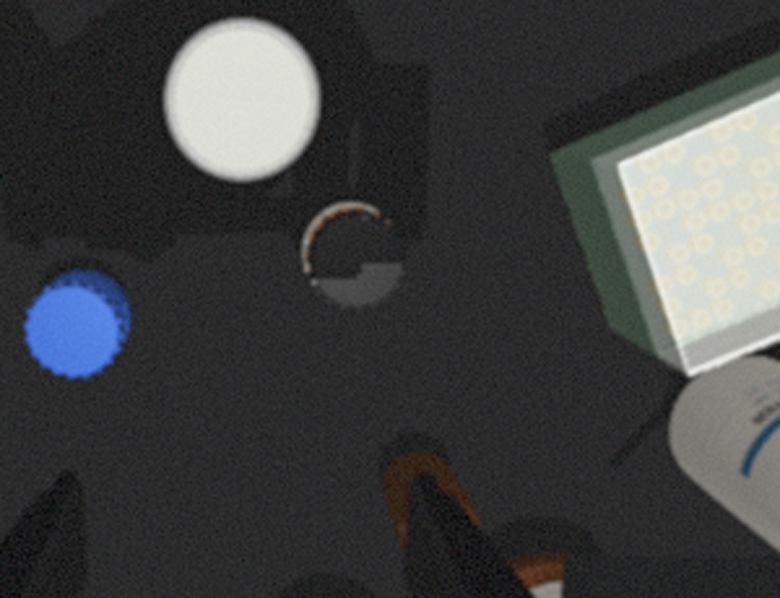

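```bash
python3 -m handwheel '[{"travel":[-10,22,-10],"roll":8},{"travel":[-20,44,-40],"roll":16},{"travel":[-20,44,-80],"roll":20},{"travel":[-20,44,-120],"roll":20},{"travel":[-20,44,-150],"roll":20},{"travel":[-20,44,-150],"roll":20}]'; python3 -c "
from h import *
st();snap('wrist','w24.png');snap('side','s24.png',(180,300,420,460),3.3)"
```

```text
t: 34.65
eef_pos: [521.1, 465.6, 85.6]
tcp_rot: [-2.836, 1.564, -2.511]
ft_force: [-0.3, -0.3, -0.2]
opening: 0.651
t34.65 [521.1 465.6  85.6] rot [-2.836  1.564 -2.511] F [-0.3 -0.3 -0.2] M [ 0.14 -0.13  0.02] op 0.651 q [ 0.63  0.73  1.47  0.    0.95 -1.26]
```

View pics/w24.png

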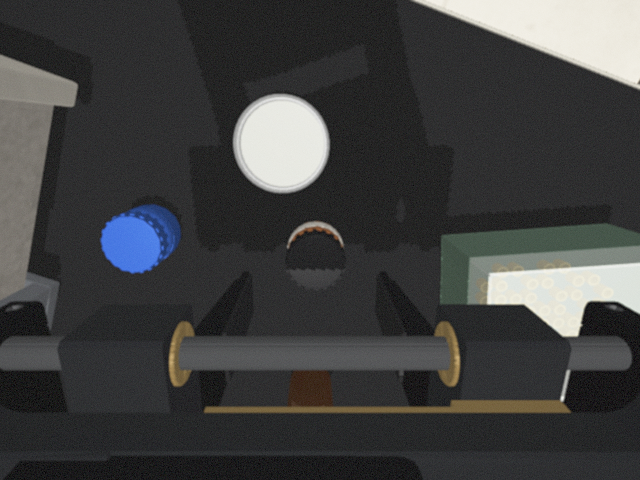

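View pics/s24.png

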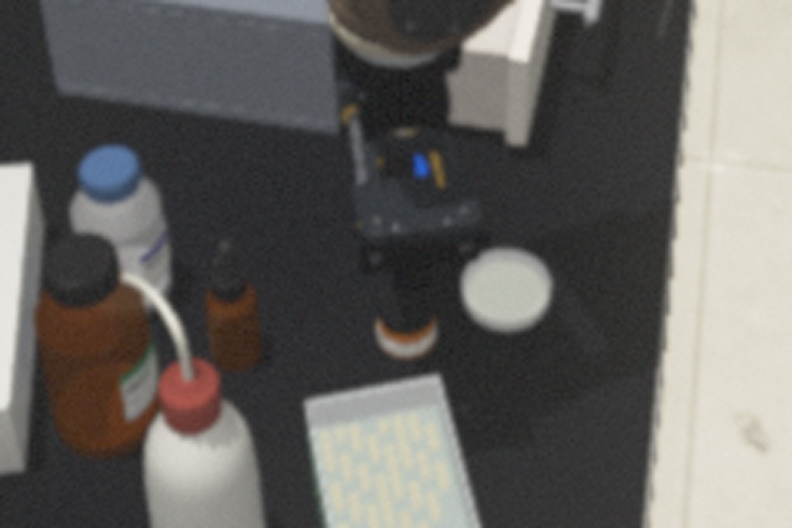

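```bash
python3 -c "
from h import *
st();jaw();print(onz('wrist',316,262,36).round(1), onz('wrist',525,275,60))"
```

```text
t34.75 [523.  467.3  90.4] rot [0.515 1.57  0.841] F [0.1 0.4 1.7] M [ 0.13 -0.13 -0.03] op 0.651 q [ 0.64  0.72  1.47  0.    0.95 -1.26]
x [ 0.  0. -1.] jaw [-0.32   0.947  0.   ] 108.65
[526.5 470.6  36. ] [486.59050578 586.53729093  60.        ]
```

```bash
python3 -c "
from h import *
b=onz('wrist',441,236,0);print(b)
for h in (30,40,50,60,70,80): print(h,onz('wrist',470,258,h).round(0))
print(onz('scene',170,222,50),onz('scene',180,247,0))"
```

```text
[489.96241817 555.94043836   0.        ]
30 [493. 568.  30.]
40 [491. 562.  40.]
50 [489. 557.  50.]
60 [487. 551.  60.]
70 [485. 546.  70.]
80 [484. 541.  80.]
[505.98947231 718.65611748  50.        ] [447.72079233 615.54357232   0.        ]
```

```bash
python3 -m handwheel '[{"travel":[1,1,-30],"roll":0},{"travel":[1,1,-55],"roll":0},{"travel":[1,1,-70],"roll":0},{"travel":[1,1,-77],"roll":0},{"travel":[1,1,-77],"roll":0}]'; python3 -m handwheel '[{"travel":[0,0,0],"roll":0},{"travel":[0,0,0],"roll":0},{"travel":[0,0,0],"roll":0},{"travel":[0,0,0],"roll":0},{"travel":[0,0,0],"roll":0},{"travel":[0,0,0],"roll":0}]' 1; python3 -c "
from h import *
st();jaw();snap('wrist','w25.png')"
```

```text
t: 35.25
eef_pos: [523.9, 468.8, 13.0]
tcp_rot: [0.469, 1.57, 0.795]
ft_force: [0.1, -0.6, -0.1]
opening: 0.651
t: 35.85
eef_pos: [523.8, 469.0, 13.2]
tcp_rot: [0.378, 1.57, 0.704]
ft_force: [-0.2, -0.5, 5.9]
opening: 0.417
t35.85 [523.8 469.   13.2] rot [0.378 1.57  0.704] F [-0.2 -0.5  5.9] M [-0.02 -0.01  0.01] op 0.417 q [ 0.64  0.82  1.5   0.    0.82 -1.26]
x [ 0.001  0.001 -1.   ] jaw [-0.321  0.947  0.   ] 108.7
```

View pics/w25.png

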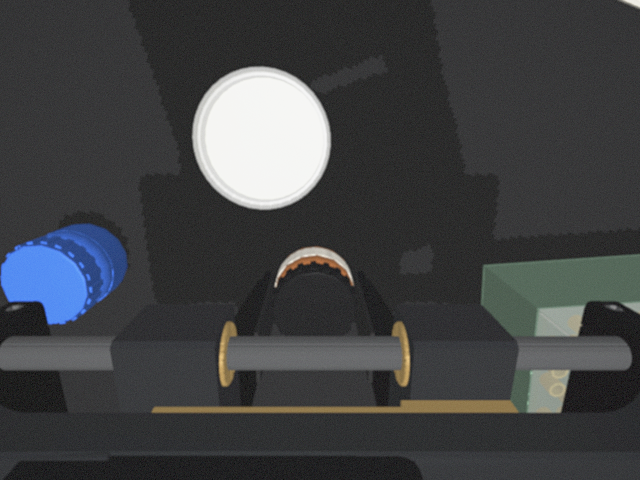

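```bash
python3 -m handwheel '[{"travel":[0,0,30],"roll":0},{"travel":[0,0,75],"roll":0},{"travel":[0,-10,120],"roll":0},{"travel":[0,-40,158],"roll":-5},{"travel":[-5,-85,158],"roll":-10},{"travel":[-10,-130,158],"roll":-15},{"travel":[-15,-175,158],"roll":-20},{"travel":[-21,-220,158],"roll":-20}]';  python3 -m handwheel '[{"travel":[0,-30,0],"roll":0},{"travel":[0,-54,0],"roll":0},{"travel":[0,-54,0],"roll":0},{"travel":[0,-54,0],"roll":0}]'; python3 -c "
from h import *
st();snap('wrist','w26.png')"
```

```text
t: 36.7
eef_pos: [502.0, 247.1, 170.5]
tcp_rot: [0.628, 1.571, 0.603]
ft_force: [0.5, -1.1, -0.5]
opening: 0.414
t: 37.1
eef_pos: [502.7, 194.7, 170.6]
tcp_rot: [1.046, 1.57, 1.022]
ft_force: [0.7, 0.2, -0.8]
opening: 0.416
t37.10 [502.7 194.7 170.6] rot [1.046 1.57  1.022] F [ 0.7  0.2 -0.8] M [ 0.13 -0.17  0.01] op 0.416 q [ 0.25  0.42  1.82  0.    0.9  -1.3 ]
```

View pics/w26.png

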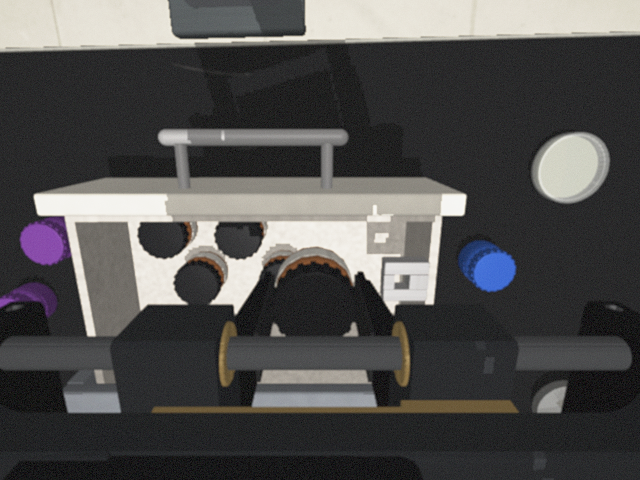

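```bash
python3 -c "
from h import *
st()
for n,u,v,z in (('keepL',384,265,92),('keepL front',384,300,85),('jarA mid',240,236,58),('jarA1',164,237,58),('jarB',200,282,58),('wallR',440,290,93)): print(n,onz('wrist',u,v,z).round(0))"
```

```text
t37.15 [502.6 195.2 170.5] rot [1.138 1.57  1.115] F [-0.1  0.7  0.3] M [ 0.15 -0.17  0.03] op 0.415 q [ 0.25  0.42  1.82  0.    0.9  -1.3 ]
keepL [519. 246.  92.]
keepL front [550. 248.  85.]
jarA mid [505. 137.  58.]
jarA1 [504.  76.  58.]
jarB [544. 100.  58.]
wallR [539. 288.  93.]
```

```bash
python3 -m handwheel '[{"travel":[0,3,-30],"roll":0},{"travel":[0,3,-70],"roll":0},{"travel":[0,3,-105],"roll":0},{"travel":[0,3,-125],"roll":0},{"travel":[0,3,-130],"roll":0},{"travel":[0,3,-130],"roll":0}]'; python3 -m handwheel '[{"travel":[0,0,0],"roll":0},{"travel":[0,0,0],"roll":0},{"travel":[0,0,0],"roll":0},{"travel":[0,0,35],"roll":0},{"travel":[0,0,80],"roll":0},{"travel":[0,0,125],"roll":0},{"travel":[0,-20,165],"roll":0},{"travel":[0,-45,185],"roll":0}]' -0.05; python3 -c "
from h import *
st();snap('wrist','w27.png');snap('side','s27.png',(180,180,420,420),2.5);snap('scene','c27.png')"
```

```text
t: 37.75
eef_pos: [502.9, 198.7, 39.6]
tcp_rot: [0.862, 1.571, 0.84]
ft_force: [4.7, 0.5, -2.4]
opening: 0.414
t: 38.55
eef_pos: [502.8, 152.9, 229.3]
tcp_rot: [0.226, 1.566, 0.205]
ft_force: [0.0, -0.7, -0.5]
opening: 0.525
t38.55 [502.8 152.9 229.3] rot [0.226 1.566 0.205] F [ 0.  -0.7 -0.5] M [ 0.1  -0.2   0.02] op 0.525 q [ 0.17  0.33  1.78  0.    1.02 -1.38]
```

View pics/w27.png

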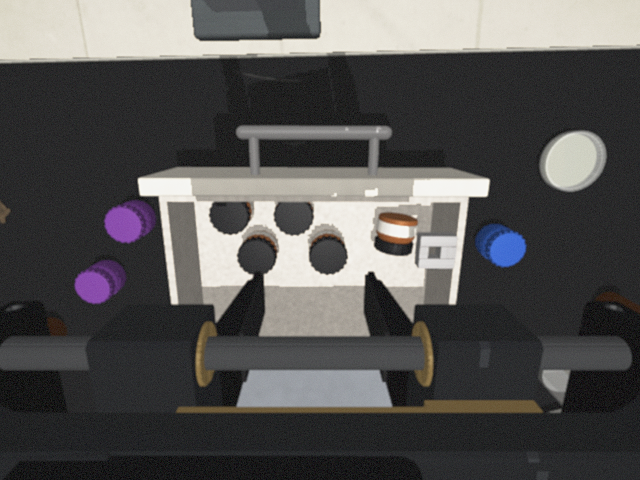

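View pics/s27.png

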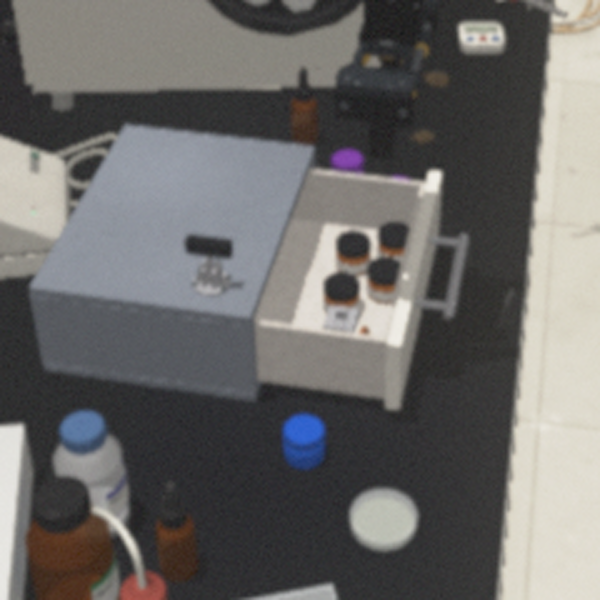

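View pics/c27.png

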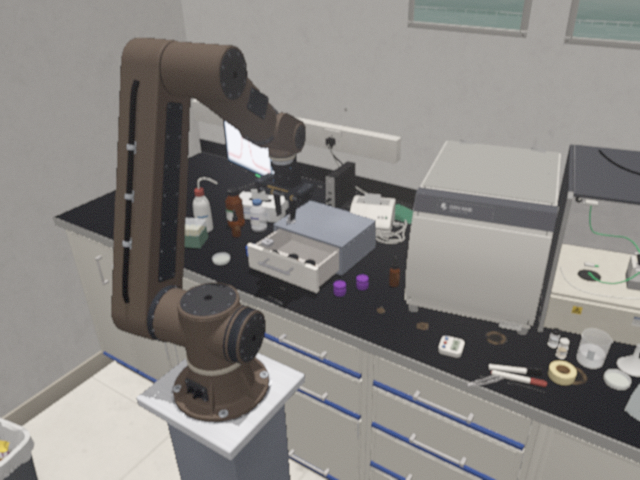

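```bash
python3 -m handwheel '[{"travel":[-10,0,0],"roll":-8.5},{"travel":[-20,0,0],"roll":-17},{"travel":[-30,0,0],"roll":-25.5},{"travel":[-40,0,0],"roll":-34},{"travel":[-50,0,0],"roll":-42.5},{"travel":[-60,0,0],"roll":-51},{"travel":[-70,0,0],"roll":-59.5},{"travel":[-73,0,0],"roll":-68}]' 0.26; python3 -m handwheel '[{"travel":[0,0,-20],"roll":-8.5},{"travel":[0,0,-50],"roll":-17},{"travel":[0,0,-80],"roll":-21.5},{"travel":[0,0,-95],"roll":-21.5},{"travel":[0,0,-95],"roll":-21.5},{"travel":[0,0,-95],"roll":-21.5}]'; python3 -c "
from h import *
st();jaw();snap('wrist','w28.png')"
```

```text
t: 39.5
eef_pos: [428.0, 153.3, 224.4]
tcp_rot: [-1.833, 1.568, -3.048]
ft_force: [0.3, 0.2, 1.1]
opening: 0.37
t: 40.1
eef_pos: [429.2, 153.1, 130.1]
tcp_rot: [-1.398, 1.569, -2.982]
ft_force: [1.6, -0.0, -0.5]
opening: 0.37
t40.10 [429.2 153.1 130.1] rot [-1.398  1.569 -2.982] F [ 1.6 -0.  -0.5] M [-0.01 -0.09  0.04] op 0.370 q [0.2  0.38 2.05 0.   0.71 0.21]
x [-0.001 -0.    -1.   ] jaw [ 1.    -0.013 -0.001] -0.76
```

View pics/w28.png

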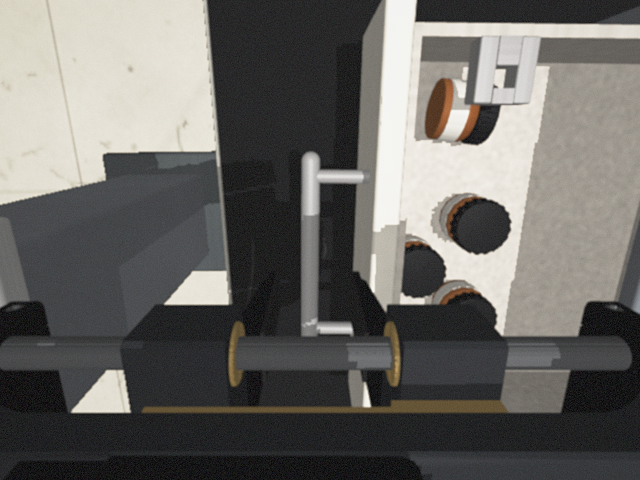

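```bash
python3 -m handwheel '[{"travel":[0,0,-15],"roll":0},{"travel":[0,0,-30],"roll":0},{"travel":[0,0,-45],"roll":0},{"travel":[0,0,-60],"roll":0},{"travel":[0,0,-67],"roll":0},{"travel":[0,0,-67],"roll":0}]'; python3 -m handwheel '[{"travel":[0,0,0],"roll":0},{"travel":[0,0,0],"roll":0},{"travel":[0,0,0],"roll":0},{"travel":[0,0,0],"roll":0},{"travel":[0,0,0],"roll":0},{"travel":[0,0,0],"roll":0}]' 1; python3 -c "
from h import *
st()"
```

```text
t: 40.75
eef_pos: [429.5, 152.8, 63.4]
tcp_rot: [-1.308, 1.571, -2.893]
ft_force: [-0.5, -0.3, 0.0]
opening: 0.369
t: 41.35
eef_pos: [429.6, 152.7, 63.8]
tcp_rot: [1.777, 1.57, 0.192]
ft_force: [-1.0, 0.2, 5.5]
opening: 0.114
t41.35 [429.6 152.7  63.8] rot [1.777 1.57  0.192] F [-1.   0.2  5.5] M [-0.1   0.15 -0.11] op 0.114 q [ 0.2   0.5   2.11 -0.    0.53  0.21]
```

```bash
python3 -m handwheel '[{"travel":[4,0,0],"roll":0},{"travel":[11,0,0],"roll":0},{"travel":[19,0,0],"roll":0},{"travel":[27,0,0],"roll":0},{"travel":[35,-1,0],"roll":0},{"travel":[43,-1,0],"roll":0},{"travel":[51,-1,0],"roll":0},{"travel":[59,-1,0],"roll":0}]'; python3 -m handwheel '[{"travel":[8,0,0],"roll":0},{"travel":[16,0,0],"roll":0},{"travel":[24,0,0],"roll":0},{"travel":[32,-1,0],"roll":0},{"travel":[40,-1,0],"roll":0},{"travel":[48,-1,0],"roll":0},{"travel":[54,-1,0],"roll":0},{"travel":[59,-1,0],"roll":0}]';python3 -c "
from h import *
st()"
```

```text
t: 42.15
eef_pos: [488.8, 151.4, 63.8]
tcp_rot: [0.306, 1.57, -1.278]
ft_force: [-1.5, -4.9, 7.0]
opening: 0.111
t: 42.95
eef_pos: [547.9, 150.0, 63.8]
tcp_rot: [0.258, 1.57, -1.327]
ft_force: [-1.5, -7.3, 6.3]
opening: 0.106
t42.95 [547.9 150.   63.8] rot [ 0.258  1.57  -1.327] F [-1.5 -7.3  6.3] M [-1.24  0.23 -0.07] op 0.106 q [ 0.15  0.61  1.84 -0.    0.69  0.17]
```

Nearly shut (started at ≈556). Push the rest gently until force rises.

```bash
python3 -m handwheel '[{"travel":[3,0,0],"roll":0},{"travel":[6,0,0],"roll":0},{"travel":[8,0,0],"roll":0},{"travel":[9,0,0],"roll":0},{"travel":[9,0,0],"roll":0}]';python3 -c "
from h import *
st()"; python3 -m handwheel '[{"travel":[1,0,0],"roll":0},{"travel":[2,0,0],"roll":0},{"travel":[2,0,0],"roll":0}]'
```

```text
t: 43.45
eef_pos: [556.4, 149.8, 63.8]
tcp_rot: [-0.485, 1.57, -2.07]
ft_force: [-2.3, -8.0, 6.4]
opening: 0.111
t43.45 [556.4 149.8  63.8] rot [-0.485  1.57  -2.07 ] F [-2.3 -8.   6.4] M [-1.37  0.38 -0.07] op 0.111 q [ 0.15  0.61  1.82 -0.    0.71  0.16]
t: 43.75
eef_pos: [556.4, 149.8, 63.8]
tcp_rot: [-1.257, 1.566, -2.841]
ft_force: [-10.9, -6.4, 13.3]
opening: 0.108
```

```bash
python3 -m handwheel '[{"travel":[0,0,0],"roll":0},{"travel":[0,0,0],"roll":0},{"travel":[0,0,0],"roll":0},{"travel":[0,0,0],"roll":0}]' 0.26; python3 -m handwheel '[{"travel":[0,0,30],"roll":0},{"travel":[0,0,70],"roll":0},{"travel":[10,10,110],"roll":8},{"travel":[30,25,140],"roll":16},{"travel":[50,40,140],"roll":24},{"travel":[70,50,140],"roll":32},{"travel":[70,50,140],"roll":40},{"travel":[70,50,140],"roll":48}]'; python3 -m handwheel '[{"travel":[10,20,0],"roll":8},{"travel":[20,40,0],"roll":16},{"travel":[30,50,0],"roll":24},{"travel":[30,54,0],"roll":32},{"travel":[30,54,0],"roll":40},{"travel":[30,54,0],"roll":42},{"travel":[30,54,0],"roll":42}]' 0; python3 -c "
from h import *
st();jaw();snap('wrist','w29.png');snap('side','s29.png',(180,180,420,420),2.5)"
```

```text
t: 44.15
eef_pos: [558.7, 150.8, 63.4]
tcp_rot: [1.712, 1.57, 0.128]
ft_force: [0.9, -0.1, 0.5]
opening: 0.352
t: 44.95
eef_pos: [628.8, 201.1, 202.9]
tcp_rot: [-2.259, 1.57, -3.0]
ft_force: [-0.0, 0.5, -1.3]
opening: 0.372
t: 45.65
eef_pos: [658.5, 254.8, 203.2]
tcp_rot: [3.056, 1.571, 3.043]
ft_force: [-0.6, 0.4, 0.6]
opening: 0.504
t45.65 [658.5 254.8 203.2] rot [3.056 1.571 3.043] F [-0.6  0.4  0.6] M [ 0.11 -0.15  0.04] op 0.504 q [ 0.28  0.62  1.35  0.    1.17 -1.28]
x [-0.  0. -1.] jaw [0.013 1.    0.   ] 89.23
```

View pics/w29.png

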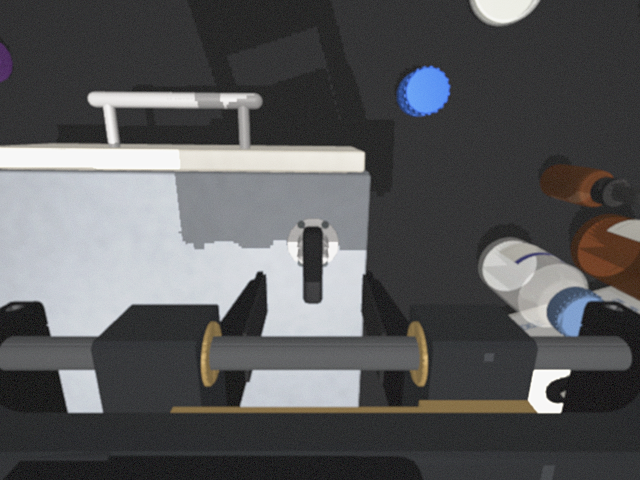

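View pics/s29.png

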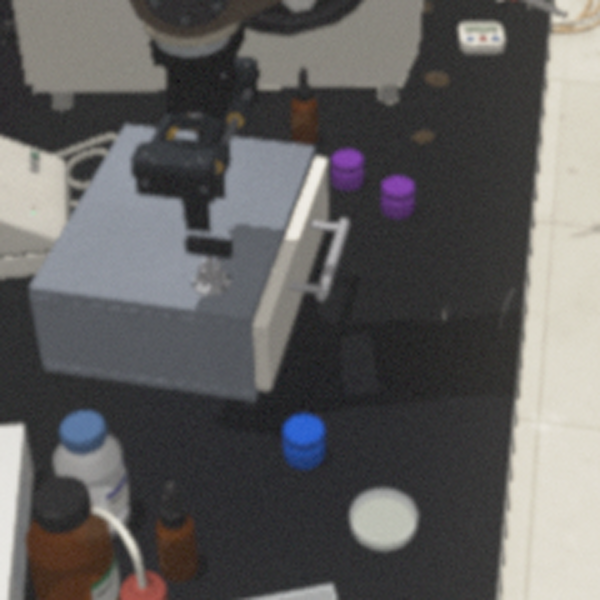

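```bash
python3 -m handwheel '[{"travel":[1,-1,-15],"roll":0},{"travel":[1,-1,-30],"roll":0},{"travel":[1,-1,-42],"roll":0},{"travel":[1,-1,-47],"roll":0},{"travel":[1,-1,-47],"roll":0}]'; python3 -m handwheel '[{"travel":[0,0,0],"roll":0},{"travel":[0,0,0],"roll":0},{"travel":[0,0,0],"roll":0},{"travel":[0,0,0],"roll":0},{"travel":[0,0,0],"roll":0},{"travel":[0,0,0],"roll":0},{"travel":[0,0,0],"roll":0},{"travel":[0,0,0],"roll":0}]' 1; python3 -c "
from h import *
st();jaw()"
```

```text
t: 46.25
eef_pos: [659.2, 253.6, 155.1]
tcp_rot: [-2.903, 1.569, -2.917]
ft_force: [0.6, 0.6, 0.6]
opening: 0.502
t: 47.05
eef_pos: [659.6, 253.8, 156.6]
tcp_rot: [0.71, 1.57, 0.696]
ft_force: [-0.3, 0.9, 1.8]
opening: 0.126
t47.05 [659.6 253.8 156.6] rot [0.71  1.57  0.696] F [-0.3  0.9  1.8] M [ 0.22 -0.1  -0.04] op 0.126 q [ 0.27  0.66  1.4   0.    1.08 -1.28]
x [ 0.  0. -1.] jaw [0.014 1.    0.   ] 89.2
```

```bash
python3 -m handwheel '[{"travel":[0,0,3],"roll":0},{"travel":[0,0,5],"roll":0},{"travel":[0,0,6],"roll":0},{"travel":[0,0,6],"roll":0},{"travel":[0,0,6],"roll":0}]'; python3 -c "
from h import *
st();jaw()"
```

```text
t: 47.55
eef_pos: [659.4, 253.8, 161.9]
tcp_rot: [3.105, 1.57, 3.091]
ft_force: [3.6, 1.9, -12.5]
opening: 0.125
t47.55 [659.4 253.8 161.9] rot [3.105 1.57  3.091] F [  3.6   1.9 -12.5] M [ 0.67 -1.04  0.01] op 0.125 q [ 0.27  0.66  1.39  0.    1.09 -1.28]
x [-0.001  0.    -1.   ] jaw [0.014 1.    0.   ] 89.2
```

Raised ~5.3 mm out of the notch (≈18 mm). Turn back −90°.

```bash
python3 -m handwheel '[{"travel":[0,0,0],"roll":-8},{"travel":[0,0,0],"roll":-16},{"travel":[0,0,0],"roll":-24},{"travel":[0,0,0],"roll":-32},{"travel":[0,0,0],"roll":-40},{"travel":[0,0,0],"roll":-48},{"travel":[0,0,0],"roll":-48}]'; python3 -m handwheel '[{"travel":[0,0,0],"roll":-8},{"travel":[0,0,0],"roll":-16},{"travel":[0,0,0],"roll":-24},{"travel":[0,0,0],"roll":-32},{"travel":[0,0,0],"roll":-40},{"travel":[0,0,0],"roll":-42},{"travel":[0,0,0],"roll":-42},{"travel":[0,0,0],"roll":-42}]'; python3 -c "
from h import *
st();jaw()"
```

```text
t: 48.25
eef_pos: [659.3, 253.3, 162.0]
tcp_rot: [-1.675, 1.57, -2.529]
ft_force: [2.6, -1.2, -12.4]
opening: 0.123
t: 49.05
eef_pos: [658.9, 253.2, 162.0]
tcp_rot: [-1.059, 1.569, -2.64]
ft_force: [-0.6, -1.9, -12.8]
opening: 0.125
t49.05 [658.9 253.2 162. ] rot [-1.059  1.569 -2.64 ] F [ -0.6  -1.9 -12.8] M [-0.52  0.16 -0.03] op 0.125 q [ 0.27  0.66  1.39 -0.    1.09  0.28]
x [-0.002 -0.001 -1.   ] jaw [ 1.    -0.01  -0.002] -0.59
```

```bash
python3 -m handwheel '[{"travel":[0,0,-4],"roll":0},{"travel":[0,0,-8],"roll":0},{"travel":[0,0,-12],"roll":0},{"travel":[0,0,-16],"roll":0},{"travel":[0,0,-18],"roll":0},{"travel":[0,0,-19],"roll":0},{"travel":[0,0,-19],"roll":0}]'; python3 -c "
from h import *
st();jaw()"
```

```text
t: 49.75
eef_pos: [659.1, 253.3, 144.0]
tcp_rot: [-0.803, 1.57, -2.386]
ft_force: [-5.3, -5.4, -2.7]
opening: 0.123
t49.75 [659.1 253.3 144. ] rot [-0.803  1.57  -2.386] F [-5.3 -5.4 -2.7] M [-1.1   1.05  0.  ] op 0.123 q [ 0.27  0.67  1.41 -0.    1.06  0.29]
x [-0.001 -0.001 -1.   ] jaw [ 1.    -0.013 -0.001] -0.73
```

```bash
python3 -m handwheel '[{"travel":[0,0,0],"roll":0},{"travel":[0,0,0],"roll":0},{"travel":[0,0,0],"roll":0},{"travel":[0,0,0],"roll":0},{"travel":[0,0,0],"roll":0},{"travel":[0,0,0],"roll":0}]' 0;  python3 -m handwheel '[{"travel":[0,0,20],"roll":0},{"travel":[0,0,50],"roll":0},{"travel":[0,-20,90],"roll":0},{"travel":[-10,-60,110],"roll":0},{"travel":[-20,-100,110],"roll":0},{"travel":[-30,-140,110],"roll":0},{"travel":[-40,-180,110],"roll":0},{"travel":[-40,-180,110],"roll":0}]'; python3 -c "
from h import *
st();snap('wrist','w30.png');snap('side','s30.png',(200,200,400,350),4)"
```

```text
t: 50.35
eef_pos: [659.6, 253.8, 143.6]
tcp_rot: [1.883, 1.57, 0.298]
ft_force: [0.1, -0.9, -0.4]
opening: 0.494
t: 51.15
eef_pos: [618.8, 69.9, 253.9]
tcp_rot: [0.344, 1.57, -1.245]
ft_force: [0.9, 0.6, 0.5]
opening: 0.501
t51.15 [618.8  69.9 253.9] rot [ 0.344  1.57  -1.245] F [0.9 0.6 0.5] M [-0.06 -0.13  0.  ] op 0.501 q [ 0.01  0.45  1.51 -0.    1.17  0.02]
```

View pics/w30.png

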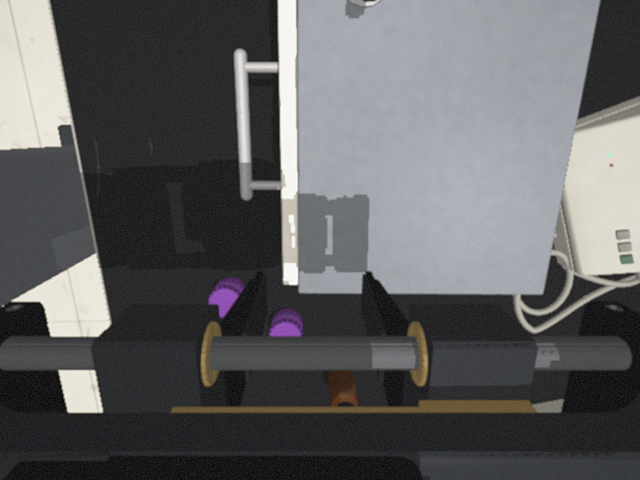

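View pics/s30.png

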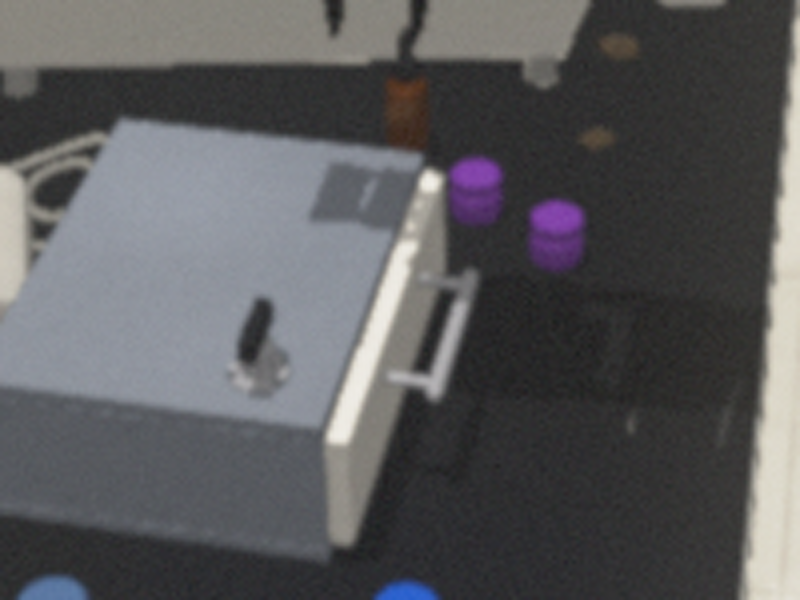

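```bash
python3 -c "
import cv2,numpy as np
a=cv2.imread('pics/side0.png')[260:345,230:340];b=cv2.imread('pics/full_s30.png')[260:345,230:340]
cv2.imwrite('pics/cmp.png',cv2.resize(np.hstack([a,b]),None,fx=3.5,fy=3.5,interpolation=cv2.INTER_CUBIC))"
```

```text
(no output)
```

View pics/cmp.png

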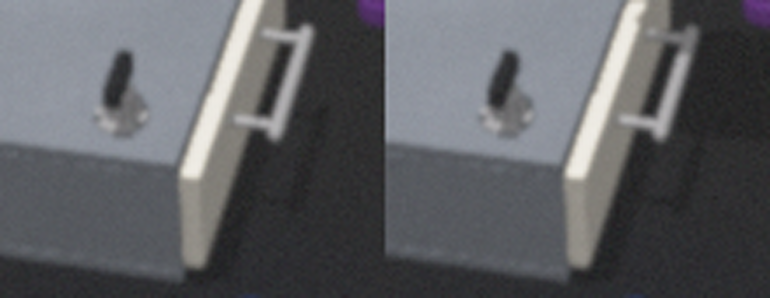

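```bash
python3 -c "
from h import *
st();job.job_done()"
```

```text
t51.25 [619.7  73.1 253.8] rot [1.907 1.57  0.32 ] F [-0.1  0.6  0.6] M [ 0.01 -0.11 -0.04] op 0.499 q [0.01 0.45 1.51 0.   1.17 0.03]
the job is handed in; nothing more can be done
```

The job is done and handed in at about 51 s of the 210 s allowed. All five jars are in the drawer, which is shut and locked.

- **Plunger:** I pulled it up, gave it a quarter turn and left it resting in its notch. That was confirmed by the force dropping away and by the side picture.
- **Drawer and jars:** I pulled the drawer about 127 mm open and put in all five jars. Four are standing. The fifth had been knocked aside before I reached it, so I found it again by camera; it tipped over in the drawer and lies there, which the task allows. No amber jar was left on the bench.
- **Closing:** I pushed the drawer back to its starting handle position, where it stopped against about 11 N. Then I lifted the plunger, turned it back and let it drop.

**Last checks:** With the gripper clear, the side picture shows the plunger bar, sleeve and drawer front just as they were at the start. The grip height was also back to its starting value (144 mm against 143.7 mm). I did not tug the handle to test the lock.

I touched none of the bystanders, nor the purple and blue jars. One early pair of position estimates for the purple jars differed by 10–15 mm. I put this down to rough pixel readings, because both shifted alike and only one stands near the drawer.

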